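# Put the rheometer plates away in the drawer

## Task

Tidy up after a measurement: stand the amber sample jar, which is in the drawer's way, upright on the yellow mat, then pull the orange-fronted drawer out to its stop. Before anything goes into it, blow the drawer clean by pressing the red cap of the duster can well down for a moment and letting it go, then stand every measuring plate from the grey mat upright on its disc in the open drawer and only then push the drawer fully shut. The jar must stay on the yellow mat, and leave the black regulator box, the beaker and the wash bottle where they are.

Things in the scene. Friction and masses are not known exactly. Their poses are not given: they have to be found in the camera images.
- unit_drawer0_handle (a point): middle of the drawer's handle: a level round steel bar 11 mm thick, 120 mm long along its y, its axis 35 mm in front of the orange drawer front (29 mm free behind it) and 82 mm above the bench, on two thin pins 51 mm either side of the middle. Axes as the drawer: x points into the cabinet, so pull along -x
- drawer_in (a point): centre of the drawer's inner floor, moves with the drawer; 22 mm above the bench. x into the cabinet, y across, z up. Inside: 175 mm along x, 238 mm along y; side walls rise to 98, the front to 107 mm above the bench. Fully out, the part with x below +56 mm is open above; the rest is under the cabinet's top, 86 mm above the drawer's floor
- unit_drawer0 (a joint): how far the drawer is pulled out: 0 shut, 0.1496 m at its stop; slides with 1 N friction and stays where it is left
- unit: dark grey drawer cabinet fixed to the bench, 220 deep (x) by 280 wide (y) by 120 mm high, with one drawer in its front (-x) face. Origin: centre of its underside; x points to its back. The handle's bar lies 38 mm below the cabinet's top
- duster: white and blue compressed-air duster can, 48 mm across, clamped upright on the cabinet's top near one front corner, left or right; fixed. Its nozzle tube points out over the drawer. Origin: centre of its foot, on the cabinet's top
- cap_top (a point): centre of the top of the can's red nozzle cap, 30 mm across, 129 mm above the can's foot (249 mm above the bench) when not pressed
- cap (a joint): how far the cap is pressed down: 0 up, 0.006 m fully down; a spring of 0.7 N/mm with 1.8 N preload (6 N fully down) lifts it again. A press counts beyond 0.0035 m
- rack_mat: grey mat fixed to the bench, 200 (x) by 150 (y) by 4 mm, where the plates stand at the start. Origin: centre of its underside. It lies on one side of the drawer, the yellow mat on the other; which is which varies
- park_mat: yellow mat fixed to the bench, 140 by 140 by 4 mm, where the jar goes. Origin: centre of its underside
- jar: squat amber sample jar with a thick base and a white lid: 64 mm across, 50 mm high (lid 58 mm across, the top 14 mm), 0.3 kg, standing in front of the drawer. Origin: centre of its underside; z up
- plate_a: measuring plate (rheometer tool): steel disc 56 mm across, 10 mm thick, with a round aluminium hub 22 mm across rising from its middle to 68 mm above the underside, an orange band near the hub's top; 0.11 to 0.22 kg. Stands upright on its disc at the start. Origin: centre of the disc's underside; z up along the hub. May be absent (3 to 5 plates are there)
- plate_b: measuring plate (rheometer tool): steel disc 50 mm across, 10 mm thick, with a round aluminium hub 22 mm across rising from its middle to 68 mm above the underside, a blue band near the hub's top; 0.11 to 0.22 kg. Stands upright on its disc at the start. Origin: centre of the disc's underside; z up along the hub. May be absent (3 to 5 plates are there)
- plate_c: measuring plate (rheometer tool): steel disc 56 mm across, 10 mm thick, with a round aluminium hub 22 mm across rising from its middle to 68 mm above the underside, a black band near the hub's top; 0.11 to 0.22 kg. Stands upright on its disc at the start. Origin: centre of the disc's underside; z up along the hub. May be absent (3 to 5 plates are there)
- plate_d: measuring plate (rheometer tool): steel disc 50 mm across, 10 mm thick, with a round aluminium hub 22 mm across rising from its middle to 68 mm above the underside, a white band near the hub's top; 0.11 to 0.22 kg. Stands upright on its disc at the start. Origin: centre of the disc's underside; z up along the hub. May be absent (3 to 5 plates are there)
- plate_e: measuring plate (rheometer tool): steel disc 50 mm across, 10 mm thick, with a round aluminium hub 22 mm across rising from its middle to 68 mm above the underside, a green band near the hub's top; 0.11 to 0.22 kg. Stands upright on its disc at the start. Origin: centre of the disc's underside; z up along the hub. May be absent (3 to 5 plates are there)
- regulator: black gas regulator box, 40 (x) by 60 (y) by 70 mm, standing loose on the cabinet's top at the other front corner; leave alone. Origin: centre of its underside
- beaker: glass beaker, 70 mm across, 85 mm high, on the bench beside the cabinet; leave alone. Origin: centre of its underside
- wash_bottle: white bottle with blue cap, 60 mm across, 130 mm high, on the bench beside the cabinet; leave alone. Origin: centre of its underside
Not all that is in view belongs to the job. Leave any purple look-alike of the plate_a alone.

How it is judged:
By the outcome, as a careful person would: the job done as asked, in the order asked, and still so for the second after the job is handed in, with the robot touching nothing.
Of plate_a, plate_b, plate_c, plate_d, plate_e only 3 to 5 are there at a start; the rules pass over those that are not, and their reading is None.
At some moment in a run one of plate_a, plate_b, plate_c, plate_d, plate_e, jar may be knocked a few centimetres aside while the robot is not near it.
It also fails if it takes over 210 s, if anything falls off the work surface, if the arm or the gripper's body presses on something with over 40 N, if the wrist force passes 120 N, or if a joint passes its speed limit or range.

## Robot

A 6-joint arm with a two-finger parallel gripper is mounted at the origin on the work surface. World frame = base frame: x ahead of the robot, y to its left, z up, the work surface at z = 0. Lengths are in mm, angles in rad, forces in N, time in s.
With the tool pointing down it reaches from about 400 to 825 mm from the base axis. Payload 7 kg.
Tool frame: the origin (TCP) lies at the very end of the fingers, on their centre line; the grasp point (between the pads) lies behind it (manip.hold_point_z is the z of the grasp point in the tool frame, in mm); z points along the fingers, y is the line along which they close (so a half turn about z gives the same grasp; the last joint's range is limited). The gripper opens to 88 mm and grips with 3 to 60 N. Pads are 19 mm wide; open, the fingers measure 130 mm over their backs; the gripper's body (78 mm by 193 mm) begins 47 mm behind the grasp point.
Start: joints at [1.433, 0.359, 0.012, 0, -1.224, -0.288], TCP at [278.814, 614.702, 226.561] pointing down, gripper open.
Joint ranges: [-3.07, 3.07], [-1.43, 2.12], [-1.02, 1.25], [-3.03, 1.67], [-3.05, -0], [-3.03, 3.03]. Speed limits (rad/s): [2.39, 2.39, 3.01, 3.14, 3.14, 3.14].

## Interface

Orientations are given as a unit quaternion [x, y, z, w].
In Python, from rig import manip, eyes, job gives the robot as it stands.
- The arm moves only by the shell command python3 -m crank 'ROWS' [OPENING] [FORCE]. ROWS is JSON, a list of rows, each an object of numbers: "tx", "ty", "tz": the shift along the tool's x, y, z normalised to -1 to 1, where 1 is 0.15 m; "wx", "wy", "wz": the turn, a rotation vector about the tool's x, y, z normalised to -1 to 1, where 1 is 0.08 rad. A call has 1 to 5 rows; each row shifts and turns the commanded pose from where the row before left it, along the tool's axes as they then stand; what a row does not reach is not made up. A row lasts 1/12 s, in which the tool goes at most 41.7 mm and 7.16 degrees, less where a joint would pass 70% of its speed; a pose out of reach is approached as far as the arm can. A call with a number of a shift or a turn outside -1 to 1 is refused whole. A call with a gripper value outside its range is refused whole. OPENING is the opening, from 0 (shut) to 1 (fully open), set as the call begins (- or left out, the last holds). The fingers move at their own pace and stop on an object; FORCE is the grip in N (left out, the last holds). Time passes only in rows, so rows that do not move let the fingers close. It gives the time, the measured TCP pose, the force, the opening and the grip force at its end, in the units of the state.
- manip.observe(): the state, without advancing time (a new reading comes with each control period).
- eyes.snapshot(name): name is "scene" or "top" or "wrist"; returns a dict with "img" (400x640x3 uint8, blue, green, red), "mtx" (3x3 intrinsics, pixels), "R" (3x3) and "t" (3): a world point X has camera coordinates R X + t. Camera axes: x right, y down, z forward; pixel columns grow to the right and rows downward; lengths in mm; the calibration is good to about 2 mm. The wrist camera is an equidistant fisheye: a pixel r from the principal point sees the ray r / f radians off the axis. A picture is of the moment at which its call begins. There is no depth.
- job.hand_in(): hands the job in; it is judged then, once.
The state is a dict: "time_s": time; "qpos": joint angles; "joint_vel": joint speeds; "joint_efforts": joint torques, N m; "tcp_pos": TCP position; "ee_rot": TCP orientation; "contact_force": force on the tool from outside, world axes, zero at the start; "torque": the same for the moment, N m; "width": finger opening in mm; "gripper_force": force on a finger pad.
Only numpy, scipy, OpenCV 4.12 (cv2) and the standard library are available. Lean on these libraries where they do the work, as an engineer would, in place of code of your own. Each camera call takes 0.05 s, during which the arm holds its last target. There are 200 camera calls.

## Working session

There is one attempt and no reset: what is moved stays moved. The work goes in short steps, Python scripts to look and compute and a shell command to move; the robot and the scene stay as the last step left them, time stands still between calls to the robot, and variables do not carry over. Pictures are saved under pics/ and viewed, at most 14 in all, crops included, and the job is handed in when it is done.

```bash
ls; mkdir -p pics; python3 - <<'E'
from rig import manip, eyes, job
import cv2,json
print(manip.hold_point_z, manip.observe())
for n in ["scene","top"]:
    s=eyes.snapshot(n); cv2.imwrite(f"pics/{n}0.png",s["img"]); print(n,s["mtx"].tolist(),s["R"].tolist(),s["t"].tolist())
E
```

```text
pics
-18.8 {'time_s': 0.0, 'qpos': array([ 1.43308826e+00,  3.59379556e-01,  1.10157815e-02, -3.52304273e-04,
       -1.22412351e+00, -2.88107290e-01]), 'joint_vel': array([ 0.00068873,  0.00025246,  0.00041817,  0.00091015,  0.00182302,
       -0.00029274]), 'joint_efforts': array([-7.85475295e-04, -5.82718956e+01,  2.93055832e+01,  6.99716449e+00,
        6.88796034e-03, -1.61645589e-04]), 'tcp_pos': array([278.63056364, 614.2355196 , 225.60831231]), 'ee_rot': array([ 9.77407606e-01, -2.11361374e-01, -1.01633882e-04,  8.55534639e-04]), 'contact_force': array([-0.17874964, -0.8588343 ,  0.49512936]), 'torque': array([-0.01300522, -0.01581493, -0.01645086]), 'gripper_force': 0.0, 'width': 87.70217480482606}
scene [[444.674068403861, 0.0, 320.7073450545258], [0.0, 444.674068403861, 192.98778955339765], [0.0, 0.0, 1.0]] [[-0.2341086488030518, 0.972017060553414, 0.01939006314354462], [0.7225845083579537, 0.18730728292597554, -0.6654228806135112], [-0.6504342924821107, -0.14177029221945558, -0.7462147247323029]] [88.59814167160334, -295.8945083263359, 1617.5666863885494]
top [[435.96375522408283, 0.0, 324.2614582177967], [0.0, 435.96375522408283, 192.03098599606523], [0.0, 0.0, 1.0]] [[0.004951564380807514, -0.9998745942775654, -0.015042530653328988], [-0.9953243077478048, -0.0034768402103874546, -0.09652685630695726], [0.09646245081136626, 0.015450155352780645, -0.9952167041820791]] [58.39311331945426, 577.0156775665766, 1195.9359499495877]
```

View pics/top0.png

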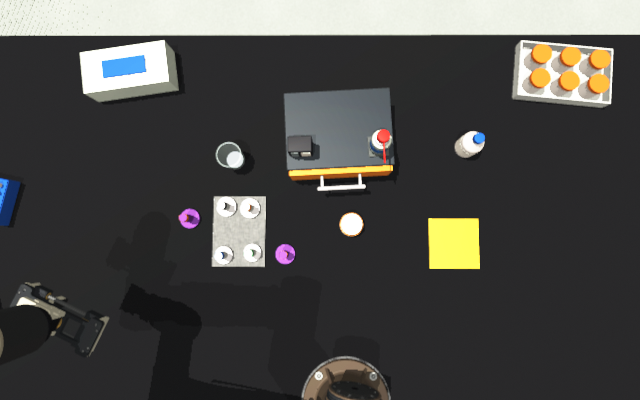

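View pics/scene0.png

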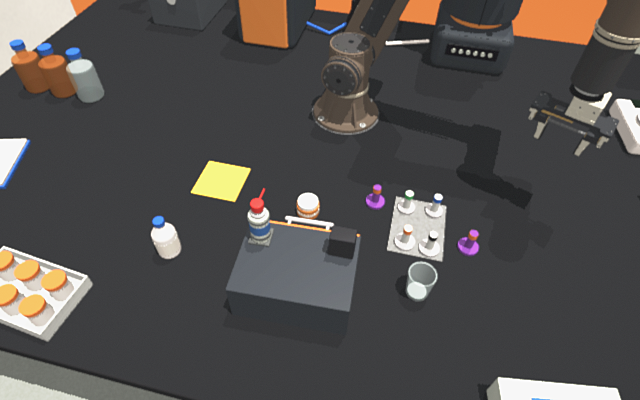

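Top view: four plates on the grey mat at about (227,207), (250,208), (224,255) and (253,253). The purple look-alikes are at (189,218) and (285,254), off the mat, so they stay. The jar is at (351,224), the handle runs (320,189)–(365,187), the yellow mat is at (454,243), and the duster's red tube points forward from (384,135).

```bash
cat > h.py <<'E'
from rig import manip, eyes
import numpy as np, cv2
from scipy.spatial.transform import Rotation as Ro
def ray(s,u,v,fish=False):
    K=s["mtx"];x=(u-K[0][2])/K[0][0];y=(v-K[1][2])/K[1][1]
    if fish:
        th=np.hypot(x,y);d=np.array([np.sin(th)*x/max(th,1e-9),np.sin(th)*y/max(th,1e-9),np.cos(th)])
    else: d=np.array([x,y,1.])
    R=np.array(s["R"]);return -R.T@np.array(s["t"]),R.T@d
def at(s,u,v,z,fish=False):
    c,d=ray(s,u,v,fish);return c+d*(z-c[2])/d[2]
def blobs(mask,amin=8):
    n,_,st,ce=cv2.connectedComponentsWithStats(mask.astype(np.uint8));return [(st[i][4],st[i][:4].tolist(),ce[i].round(1)) for i in range(1,n) if st[i][4]>=amin]
def todo(target,yaw=None):
    o=manip.observe();R=Ro.from_quat(o["ee_rot"]);d=R.inv().apply(np.array(target)-o["tcp_pos"])/150
    y=np.arctan2(R.as_matrix()[1,0],R.as_matrix()[0,0])
    print("tcp",o["tcp_pos"].round(1),"yaw",round(y,4),"shift",d.round(3),"wz",None if yaw is None else round(-(yaw-y)/.08,2))
E
python3 - <<'E'
from h import *
s=eyes.snapshot("top");im=s["img"];hsv=cv2.cvtColor(im,cv2.COLOR_BGR2HSV)
H,S,V=[hsv[...,i].astype(int) for i in range(3)]
def show(n,m,z,box):
    q=np.zeros_like(m);x0,y0,x1,y1=box;q[y0:y1,x0:x1]=m[y0:y1,x0:x1]
    for a,b,c in blobs(q): print(n,a,b,c,at(s,*c,z).round(1))
show("yellow",(H>22)&(H<35)&(S>150)&(V>100),4,(420,200,500,290))
show("jarlid",(S<60)&(V>150),50,(330,205,380,245))
show("jaramber",(V>90),50,(330,205,380,245))
show("handle",(S<60)&(V>110),82,(310,172,380,200))
show("front",(H>5)&(H<25)&(S>150)&(V>100),107,(280,155,400,185))
show("red",((H<6)|(H>174))&(S>150)&(V>90),249,(365,120,400,175))
show("disc",(S<60)&(V>170),14,(205,190,272,272))
show("mat",(S<60)&(V>60),4,(205,190,272,272))
t=cv2.resize(im[185:275,175:300],None,fx=5,fy=5,interpolation=cv2.INTER_CUBIC)
u=cv2.resize(im[120:200,275:400],None,fx=5,fy=5,interpolation=cv2.INTER_CUBIC)
sc=eyes.snapshot("scene")["img"];w=cv2.resize(sc[180:260,360:490],(625,385),interpolation=cv2.INTER_CUBIC)
cv2.imwrite("pics/c1.png",cv2.resize(np.vstack([t,u]),None,fx=.69,fy=.69));cv2.imwrite("pics/c2.png",w)
E
```

```text
yellow 2518 [428, 218, 52, 51] [454.  242.7] [ 436.9 -305.4    4. ]
jarlid 370 [341, 213, 21, 22] [351.1 223.8] [487.6 -13.4  50. ]
jaramber 482 [339, 212, 25, 25] [350.9 224. ] [487.  -12.8  50. ]
handle 304 [317, 174, 49, 17] [340.8 185.4] [589.6  15.6  82. ]
front 613 [288, 165, 105, 15] [340.7 173.3] [618.9  16.5 107. ]
red 179 [377, 129, 13, 34] [383.2 139.9] [677.5 -78.9 249. ]
disc 3417 [212, 196, 54, 71] [238.6 231.2] [466.1 302.5  14. ]
mat 3772 [211, 196, 55, 72] [238.4 231.1] [466.5 305.2   4. ]
```

View pics/c1.png

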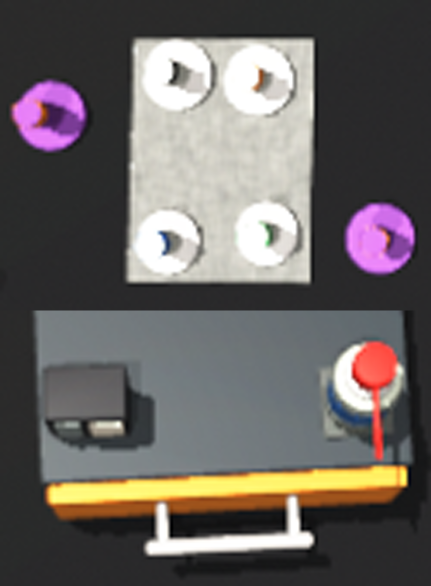

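View pics/c2.png

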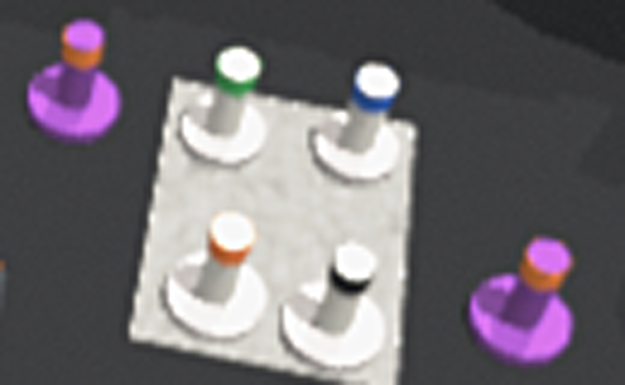

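Crop: all four mat plates are silver, with black (179,76), orange (260,79), blue (168,241) and green (268,233) bands. That makes them plate_c, a, b and e, with d absent. The two purple ones lie off the mat and are the look-alikes. The red cap is at top-view pixel (383.7,136), with its tube pointing forward and tilted slightly right.

```bash
python3 - <<'E'
from h import *
s=eyes.snapshot("top")
for n,u,v,z in [("c",226.9,207,14),("a",250.4,207.9,14),("b",223.7,254.9,14),("e",252.7,252.5,14),("cap",383.7,136,249),("tube",385,163,240),("hL",318.5,189,82),("hR",365.4,186.7,82),("h",341.9,187.9,82),("fL",288.6,171.3,107),("fR",393,165.5,107),("jar",351,224,50),("regfr",288,147,190),("regfl",311.8,146,190)]: print(n,at(s,u,v,z).round(1))
todo([487,-13,120],0.0)
E
```

```text
c [534.5 337.5  14. ]
a [532.2 270.5  14. ]
b [399.6 343.   14. ]
e [406.7 261.4  14. ]
cap [686.7 -80.1 249. ]
tube [624.7 -83.7 240. ]
hL [579.7  75.5  82. ]
hR [586.3 -50.4  82. ]
h [582.9  12.7  82. ]
fL [623.8 154.1 107. ]
fR [ 640.  -121.3  107. ]
jar [487.  -13.1  50. ]
regfr [672.2 148.2 190. ]
regfl [674.8  89.6 190. ]
tcp [278.7 614.5 226.1] yaw -0.4258 shift [2.992 3.236 0.71 ] wz -5.32
```

```bash
python3 -m crank '[{"tx":0.18,"ty":0.19,"wz":-1},{"tx":0.16,"ty":0.2,"wz":-1},{"tx":0.15,"ty":0.22,"wz":-1},{"tx":0.13,"ty":0.23,"wz":-1},{"tx":0.11,"ty":0.24,"wz":-1}]' 1; python3 -m crank '[{"tx":0.09,"ty":0.25,"wz":-1},{"tx":0.08,"ty":0.25},{"tx":0.08,"ty":0.25},{"tx":0.08,"ty":0.25}]'; python3 -c '
from h import *
todo([487,-13,120],0.056)'
```

```text
tcp [278.7 614.5 226.1] yaw -0.4258 shift [2.992 3.236 0.71 ] wz -6.02schema error: expected keys tx, ty, tz, wx, wy, wz
schema error: expected keys tx, ty, tz, wx, wy, wz
```

```bash
python3 -m crank '[{"tx":0.18,"ty":0.19,"tz":0,"wx":0,"wy":0,"wz":-1},{"tx":0.16,"ty":0.2,"tz":0,"wx":0,"wy":0,"wz":-1},{"tx":0.15,"ty":0.22,"tz":0,"wx":0,"wy":0,"wz":-1},{"tx":0.13,"ty":0.23,"tz":0,"wx":0,"wy":0,"wz":-1},{"tx":0.11,"ty":0.24,"tz":0,"wx":0,"wy":0,"wz":-1}]' 1; python3 -m crank '[{"tx":0.09,"ty":0.25,"tz":0,"wx":0,"wy":0,"wz":-1},{"tx":0.08,"ty":0.25,"tz":0,"wx":0,"wy":0,"wz":0},{"tx":0.08,"ty":0.25,"tz":0,"wx":0,"wy":0,"wz":0},{"tx":0.08,"ty":0.25,"tz":0,"wx":0,"wy":0,"wz":0},{"tx":0,"ty":0,"tz":0,"wx":0,"wy":0,"wz":0}]'; python3 -c '
from h import *
todo([487,-13,120],0.056)'
```

```text
time_s: 0.67
tcp_pos: [342.7, 426.6, 226.4]
ee_rot: [1.0, -0.011, -0.0, 0.0]
contact_force: [0.8, 0.0, -0.0]
width: 87.3
gripper_force: 0.0
time_s: 1.08
tcp_pos: [397.7, 275.1, 226.9]
ee_rot: [1.0, 0.025, -0.0, 0.0]
contact_force: [0.1, 0.5, -1.6]
width: 87.4
gripper_force: 0.0
tcp [397.7 275.1 226.9] yaw 0.0509 shift [0.497 1.948 0.713] wz -0.06
```

```bash
python3 -m crank '[{"tx":0.06,"ty":0.24,"tz":0.09,"wx":0,"wy":0,"wz":0},{"tx":0.06,"ty":0.24,"tz":0.09,"wx":0,"wy":0,"wz":0},{"tx":0.06,"ty":0.24,"tz":0.09,"wx":0,"wy":0,"wz":0},{"tx":0.06,"ty":0.24,"tz":0.09,"wx":0,"wy":0,"wz":0},{"tx":0.06,"ty":0.24,"tz":0.09,"wx":0,"wy":0,"wz":0}]'; python3 -m crank '[{"tx":0.06,"ty":0.24,"tz":0.09,"wx":0,"wy":0,"wz":0},{"tx":0.06,"ty":0.24,"tz":0.09,"wx":0,"wy":0,"wz":0},{"tx":0.06,"ty":0.24,"tz":0.09,"wx":0,"wy":0,"wz":0},{"tx":0,"ty":0,"tz":0,"wx":0,"wy":0,"wz":0},{"tx":0,"ty":0,"tz":0,"wx":0,"wy":0,"wz":0}]'; python3 - <<'E'
from h import *
todo([487,-13,10],0.056)
s=eyes.snapshot("wrist");cv2.imwrite("pics/w1.png",s["img"]);print(s["mtx"].tolist(),s["R"].round(3).tolist(),s["t"].round(1).tolist())
E
```

```text
time_s: 1.5
tcp_pos: [451.9, 101.4, 158.9]
ee_rot: [1.0, 0.027, 0.0, -0.0]
contact_force: [1.3, 0.2, -0.3]
width: 87.4
gripper_force: 0.0
time_s: 1.92
tcp_pos: [484.1, -5.6, 117.5]
ee_rot: [1.0, 0.025, -0.001, 0.0]
contact_force: [0.2, 0.1, 0.3]
width: 87.8
gripper_force: 0.0
tcp [484.1  -5.6 117.5] yaw 0.0499 shift [0.018 0.049 0.717] wz -0.08
[[309.70691628693146, 0.0, 313.30531924065275], [0.0, 309.70691628693146, 200.9267100582955], [0.0, 0.0, 1.0]] [[0.051, -0.999, 0.002], [-0.96, -0.048, 0.277], [-0.276, -0.016, -0.961]] [-31.3, 459.9, 419.3]
```

View pics/w1.png

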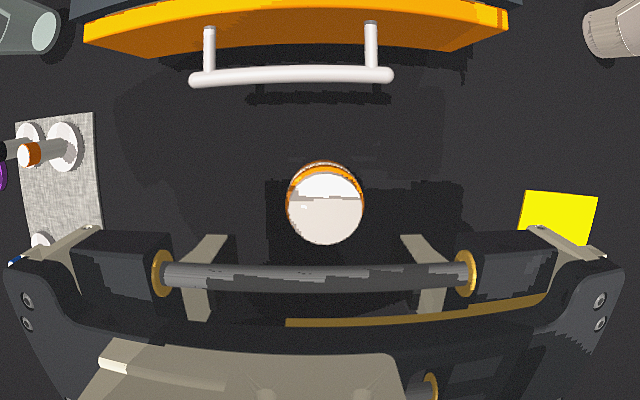

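Wrist view: the jar lid is centred at about (325,208) between the open fingers, with the handle ahead and the yellow mat on the right.

```bash
python3 - <<'E'
from h import *
s=eyes.snapshot("wrist")
hsv=cv2.cvtColor(s["img"],cv2.COLOR_BGR2HSV);m=(hsv[...,1]<60)&(hsv[...,2]>110);m[:168]=0;m[250:]=0;m[:,:270]=0;m[:,385:]=0
for b in blobs(m,200): print(b,at(s,*b[2],50,True).round(1))
for p in [(191,79),(394,76),(292,77)]: print("handle",at(s,*p,82,True).round(1))
p=at(s,326,209,50,True);todo([p[0],p[1],8],0.056)
E
```

```text
(np.int32(4215), [290, 172, 73, 74], array([326.3, 208.4])) [488.8 -15.2  50. ]
handle [581.3  79.   82. ]
handle [587.7 -50.9  82. ]
handle [582.   12.8  82. ]
tcp [484.7  -3.5 118.7] yaw 0.0535 shift [0.02  0.078 0.738] wz -0.03
```

```bash
python3 -m crank '[{"tx":0.02,"ty":0.07,"tz":0,"wx":0,"wy":0,"wz":0},{"tx":0,"ty":0,"tz":0.2,"wx":0,"wy":0,"wz":0},{"tx":0,"ty":0,"tz":0.2,"wx":0,"wy":0,"wz":0},{"tx":0,"ty":0,"tz":0.2,"wx":0,"wy":0,"wz":0},{"tx":0,"ty":0,"tz":0.12,"wx":0,"wy":0,"wz":0}]'; python3 -m crank '[{"tx":0,"ty":0,"tz":0,"wx":0,"wy":0,"wz":0},{"tx":0,"ty":0,"tz":0,"wx":0,"wy":0,"wz":0},{"tx":0,"ty":0,"tz":0,"wx":0,"wy":0,"wz":0},{"tx":0,"ty":0,"tz":0,"wx":0,"wy":0,"wz":0},{"tx":0,"ty":0,"tz":0,"wx":0,"wy":0,"wz":0}]' 0 25;  python3 -m crank '[{"tx":0,"ty":0,"tz":0,"wx":0,"wy":0,"wz":0},{"tx":0,"ty":0,"tz":0,"wx":0,"wy":0,"wz":0},{"tx":0,"ty":0,"tz":0,"wx":0,"wy":0,"wz":0}]';python3 -c '
from h import *
todo([437,-305,45],0.056)'
```

```text
time_s: 2.43
tcp_pos: [487.4, -13.0, 8.9]
ee_rot: [1.0, 0.028, -0.0, -0.0]
contact_force: [-0.4, 0.1, 0.0]
width: 88.0
gripper_force: 0.0
time_s: 2.85
tcp_pos: [489.3, -13.2, 12.2]
ee_rot: [1.0, 0.027, 0.002, -0.0]
contact_force: [-1.6, 1.0, 4.4]
width: 63.6
gripper_force: 25.0
time_s: 3.1
tcp_pos: [489.3, -13.2, 12.2]
ee_rot: [1.0, 0.027, 0.002, -0.0]
contact_force: [-1.6, 1.8, 8.2]
width: 63.5
gripper_force: 25.0
tcp [489.3 -13.2  12.2] yaw 0.0549 shift [-0.454  1.923 -0.222] wz -0.01
```

```bash
python3 -m crank '[{"tx":0,"ty":0,"tz":-0.12,"wx":0,"wy":0,"wz":0},{"tx":0,"ty":0,"tz":-0.12,"wx":0,"wy":0,"wz":0},{"tx":-0.05,"ty":0.2,"tz":0,"wx":0,"wy":0,"wz":0},{"tx":-0.05,"ty":0.2,"tz":0,"wx":0,"wy":0,"wz":0},{"tx":-0.05,"ty":0.2,"tz":0,"wx":0,"wy":0,"wz":0}]'; python3 -m crank '[{"tx":-0.05,"ty":0.2,"tz":0,"wx":0,"wy":0,"wz":0},{"tx":-0.05,"ty":0.2,"tz":0,"wx":0,"wy":0,"wz":0},{"tx":-0.05,"ty":0.2,"tz":0,"wx":0,"wy":0,"wz":0},{"tx":-0.05,"ty":0.2,"tz":0,"wx":0,"wy":0,"wz":0},{"tx":-0.05,"ty":0.2,"tz":0,"wx":0,"wy":0,"wz":0}]';  python3 -m crank '[{"tx":-0.05,"ty":0.2,"tz":0,"wx":0,"wy":0,"wz":0},{"tx":0,"ty":0.12,"tz":0,"wx":0,"wy":0,"wz":0},{"tx":0,"ty":0,"tz":0,"wx":0,"wy":0,"wz":0},{"tx":0,"ty":0,"tz":0,"wx":0,"wy":0,"wz":0}]';python3 -c '
from h import *
todo([437,-305,17],0.056)'
```

```text
time_s: 3.52
tcp_pos: [470.5, -105.3, 47.5]
ee_rot: [1.0, 0.028, 0.001, -0.0]
contact_force: [0.1, 0.0, -3.7]
width: 63.4
gripper_force: 25.0
time_s: 3.93
tcp_pos: [440.7, -258.1, 47.2]
ee_rot: [1.0, 0.027, 0.0, -0.0]
contact_force: [0.5, 0.5, -3.5]
width: 64.0
gripper_force: 25.0
time_s: 4.27
tcp_pos: [435.8, -305.9, 46.7]
ee_rot: [1.0, 0.026, 0.0, -0.0]
contact_force: [-0.1, 0.2, -3.1]
width: 63.7
gripper_force: 25.0
tcp [ 435.8 -305.9   46.7] yaw 0.0516 shift [ 0.008 -0.006  0.198] wz -0.06
```

```bash
python3 -m crank '[{"tx":0,"ty":0,"tz":0.1,"wx":0,"wy":0,"wz":0},{"tx":0,"ty":0,"tz":0.06,"wx":0,"wy":0,"wz":0},{"tx":0,"ty":0,"tz":0.03,"wx":0,"wy":0,"wz":0},{"tx":0,"ty":0,"tz":0.015,"wx":0,"wy":0,"wz":0},{"tx":0,"ty":0,"tz":0,"wx":0,"wy":0,"wz":0}]'
```

```text
time_s: 4.68
tcp_pos: [435.8, -304.2, 16.2]
ee_rot: [1.0, 0.028, -0.001, -0.0]
contact_force: [-1.9, 0.8, 1.0]
width: 63.8
gripper_force: 25.0
```

```bash
python3 -m crank '[{"tx":0,"ty":0,"tz":0,"wx":0,"wy":0,"wz":0},{"tx":0,"ty":0,"tz":0,"wx":0,"wy":0,"wz":0},{"tx":0,"ty":0,"tz":0,"wx":0,"wy":0,"wz":0},{"tx":0,"ty":0,"tz":0,"wx":0,"wy":0,"wz":0},{"tx":0,"ty":0,"tz":0,"wx":0,"wy":0,"wz":0}]' 1; python3 -m crank '[{"tx":0,"ty":0,"tz":-0.1,"wx":0,"wy":0,"wz":0},{"tx":0,"ty":0,"tz":-0.25,"wx":0,"wy":0,"wz":0},{"tx":0,"ty":0,"tz":-0.25,"wx":0,"wy":0,"wz":0},{"tx":0,"ty":0,"tz":-0.25,"wx":0,"wy":0,"wz":0},{"tx":0,"ty":0,"tz":0,"wx":0,"wy":0,"wz":0}]';python3 -c '
from h import *
todo([570,13,150],-1.515);print(manip.observe()["qpos"])'
```

```text
time_s: 5.1
tcp_pos: [436.6, -305.0, 15.9]
ee_rot: [1.0, 0.027, 0.0, 0.0]
contact_force: [-0.1, -0.1, 0.4]
width: 86.4
gripper_force: 0.0
time_s: 5.52
tcp_pos: [440.2, -306.9, 151.0]
ee_rot: [1.0, 0.028, 0.005, 0.003]
contact_force: [0.3, -0.2, 0.8]
width: 87.1
gripper_force: 0.0
tcp [ 440.2 -306.9  151. ] yaw 0.0557 shift [ 0.982 -2.081  0.005] wz 19.63
[-0.2415829   0.18922273 -0.4089392   0.0027289  -0.96120211  1.86651926]
```

```bash
python3 -m crank '[{"tx":-0.02,"ty":-0.1,"tz":0,"wx":0,"wy":0,"wz":1},{"tx":-0.02,"ty":-0.1,"tz":0,"wx":0,"wy":0,"wz":1},{"tx":-0.02,"ty":-0.1,"tz":0,"wx":0,"wy":0,"wz":1},{"tx":-0.02,"ty":-0.1,"tz":0,"wx":0,"wy":0,"wz":1},{"tx":-0.02,"ty":-0.1,"tz":0,"wx":0,"wy":0,"wz":1}]' 0.23; python3 -m crank '[{"tx":-0.06,"ty":-0.09,"tz":0,"wx":0,"wy":0,"wz":1},{"tx":-0.06,"ty":-0.09,"tz":0,"wx":0,"wy":0,"wz":1},{"tx":-0.06,"ty":-0.09,"tz":0,"wx":0,"wy":0,"wz":1},{"tx":-0.06,"ty":-0.09,"tz":0,"wx":0,"wy":0,"wz":1},{"tx":-0.06,"ty":-0.09,"tz":0,"wx":0,"wy":0,"wz":1}]'; python3 -m crank '[{"tx":-0.09,"ty":-0.06,"tz":0,"wx":0,"wy":0,"wz":1},{"tx":-0.09,"ty":-0.06,"tz":0,"wx":0,"wy":0,"wz":1},{"tx":-0.09,"ty":-0.06,"tz":0,"wx":0,"wy":0,"wz":1},{"tx":-0.09,"ty":-0.06,"tz":0,"wx":0,"wy":0,"wz":1},{"tx":-0.09,"ty":-0.06,"tz":0,"wx":0,"wy":0,"wz":1}]'; python3 -m crank '[{"tx":-0.1,"ty":-0.02,"tz":0,"wx":0,"wy":0,"wz":1},{"tx":-0.1,"ty":-0.02,"tz":0,"wx":0,"wy":0,"wz":1},{"tx":-0.1,"ty":-0.02,"tz":0,"wx":0,"wy":0,"wz":1},{"tx":-0.1,"ty":-0.02,"tz":0,"wx":0,"wy":0,"wz":1},{"tx":-0.1,"ty":-0.02,"tz":0,"wx":0,"wy":0,"wz":0.6}]'; python3 -m crank '[{"tx":0,"ty":0,"tz":0,"wx":0,"wy":0,"wz":0},{"tx":0,"ty":0,"tz":0,"wx":0,"wy":0,"wz":0}]';python3 - <<'E'
from h import *
todo([582.5,13,150],-1.515)
s=eyes.snapshot("top");im=s["img"];hsv=cv2.cvtColor(im,cv2.COLOR_BGR2HSV)
m=(hsv[...,1]<60)&(hsv[...,2]>150);m[:200]=0;m[280:]=0;m[:,:420]=0;m[:,490:]=0
for b in blobs(m,50): print("jarlid",b,at(s,*b[2],54).round(1))
E
```

```text
time_s: 5.93
tcp_pos: [429.0, -228.7, 143.4]
ee_rot: [0.985, -0.174, 0.0, -0.0]
contact_force: [0.2, 0.0, 0.4]
width: 59.9
gripper_force: 0.0
time_s: 6.35
tcp_pos: [422.4, -148.3, 143.4]
ee_rot: [0.931, -0.366, 0.0, -0.0]
contact_force: [0.9, -0.3, -0.3]
width: 26.4
gripper_force: 0.0
time_s: 6.77
tcp_pos: [416.3, -67.9, 143.4]
ee_rot: [0.839, -0.544, 0.0, -0.0]
contact_force: [0.3, -0.5, -0.5]
width: 20.2
gripper_force: 0.0
time_s: 7.18
tcp_pos: [411.2, 7.9, 143.4]
ee_rot: [0.725, -0.688, 0.0, -0.0]
contact_force: [-0.0, -1.3, 0.6]
width: 20.1
gripper_force: 0.0
time_s: 7.35
tcp_pos: [411.4, 7.7, 143.3]
ee_rot: [0.728, -0.686, 0.0, -0.0]
contact_force: [0.1, -0.4, -0.1]
width: 20.4
gripper_force: 0.0
tcp [411.4   7.7 143.3] yaw -1.5114 shift [ 0.032 -1.141 -0.044] wz 0.04
jarlid (np.int32(382), [448, 234, 22, 22], array([458.4, 244.1])) [ 434.  -303.2   54. ]
```

```bash
python3 -m crank '[{"tx":0.01,"ty":-0.25,"tz":0,"wx":0,"wy":0,"wz":0},{"tx":0.01,"ty":-0.25,"tz":0,"wx":0,"wy":0,"wz":0},{"tx":0.01,"ty":-0.25,"tz":0,"wx":0,"wy":0,"wz":0},{"tx":0.01,"ty":-0.25,"tz":0,"wx":0,"wy":0,"wz":0},{"tx":0,"ty":-0.13,"tz":0,"wx":0,"wy":0,"wz":0}]'; python3 -m crank '[{"tx":0,"ty":0,"tz":0,"wx":0,"wy":0,"wz":0},{"tx":0,"ty":0,"tz":0,"wx":0,"wy":0,"wz":0}]';python3 - <<'E'
from h import *
todo([583,13,68],-1.515)
s=eyes.snapshot("wrist");cv2.imwrite("pics/w2.png",s["img"])
c=-s["R"].T@s["t"];print(c)
E
```

```text
time_s: 7.82
tcp_pos: [584.6, 9.7, 142.6]
ee_rot: [0.727, -0.687, 0.0, 0.0]
contact_force: [0.3, 0.2, 0.8]
width: 20.5
gripper_force: 0.0
time_s: 7.98
tcp_pos: [581.2, 9.7, 142.1]
ee_rot: [0.727, -0.687, -0.001, 0.001]
contact_force: [-0.1, 0.4, 0.7]
width: 20.2
gripper_force: 0.0
tcp [581.2   9.7 142.1] yaw -1.5147 shift [-0.021 -0.014  0.494] wz 0.0
[586.15684505 -64.90022031 300.28057675]
```

View pics/w2.png

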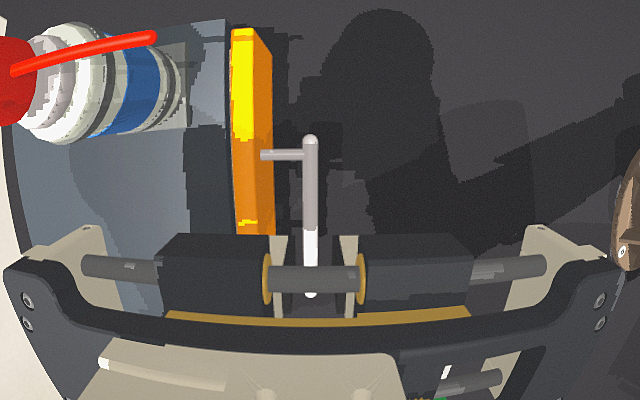

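The wrist view shows the bar at column ~311, between the fingertips (inner edges ~288 and ~345). The near pin is at (285,155), and the red tube tip (153,36) lies clear to the right.

```bash
python3 - <<'E'
from h import *
s=eyes.snapshot("wrist")
for p in [(310.5,142),(310.5,200),(310.5,290)]: print(at(s,*p,82,True).round(1))
print("tubetip z200/220/240/250",[at(s,153,36,z,True).round(0).tolist() for z in(200,220,240,250)])
todo([583,13,68],-1.515)
E
python3 -m crank '[{"tx":0,"ty":0,"tz":0,"wx":0,"wy":0,"wz":0}]'; python3 -c '
from h import *
todo([583,13,68],-1.515)'
```

```text
[585.7 -45.8  82. ]
[583.4  -3.4  82. ]
[579.2  73.5  82. ]
tubetip z200/220/240/250 [[643.0, -93.0, 200.0], [632.0, -88.0, 220.0], [620.0, -82.0, 240.0], [614.0, -79.0, 250.0]]
tcp [580.   10.  142.8] yaw -1.5143 shift [-0.019 -0.022  0.499] wz 0.01
time_s: 8.17
tcp_pos: [580.0, 10.4, 143.4]
ee_rot: [0.727, -0.687, -0.0, 0.0]
contact_force: [0.1, 0.1, 0.5]
width: 20.5
gripper_force: 0.0
tcp [580.   10.4 143.4] yaw -1.5138 shift [-0.016 -0.021  0.503] wz 0.01
```

```bash
python3 -m crank '[{"tx":0,"ty":-0.018,"tz":0,"wx":0,"wy":0,"wz":0},{"tx":0,"ty":0,"tz":0.2,"wx":0,"wy":0,"wz":0},{"tx":0,"ty":0,"tz":0.1,"wx":0,"wy":0,"wz":0},{"tx":0,"ty":0,"tz":0.1,"wx":0,"wy":0,"wz":0},{"tx":0,"ty":0,"tz":0.12,"wx":0,"wy":0,"wz":0}]'; python3 -m crank '[{"tx":0,"ty":0,"tz":0,"wx":0,"wy":0,"wz":0},{"tx":0,"ty":0,"tz":0,"wx":0,"wy":0,"wz":0},{"tx":0,"ty":0,"tz":0,"wx":0,"wy":0,"wz":0},{"tx":0,"ty":0,"tz":0,"wx":0,"wy":0,"wz":0}]' 0 30;python3 -c '
from h import *
todo([583,13,68],-1.515)'
```

```text
time_s: 8.58
tcp_pos: [583.9, 11.2, 65.7]
ee_rot: [0.727, -0.686, 0.0, -0.001]
contact_force: [0.6, 0.1, -0.8]
width: 20.3
gripper_force: 0.0
time_s: 8.92
tcp_pos: [583.3, 11.0, 65.6]
ee_rot: [0.727, -0.687, -0.0, 0.0]
contact_force: [1.2, -0.8, -7.6]
width: 9.8
gripper_force: 30.0
tcp [583.3  11.   65.6] yaw -1.514 shift [-0.014  0.001 -0.016] wz 0.01
```

```bash
python3 -m crank '[{"tx":0,"ty":0.06,"tz":0,"wx":0,"wy":0,"wz":0},{"tx":0,"ty":0.12,"tz":0,"wx":0,"wy":0,"wz":0},{"tx":0,"ty":0.14,"tz":0,"wx":0,"wy":0,"wz":0},{"tx":0,"ty":0.14,"tz":0,"wx":0,"wy":0,"wz":0},{"tx":0,"ty":0.14,"tz":0,"wx":0,"wy":0,"wz":0}]'; python3 -m crank '[{"tx":0,"ty":0.14,"tz":0,"wx":0,"wy":0,"wz":0},{"tx":0,"ty":0.12,"tz":0,"wx":0,"wy":0,"wz":0},{"tx":0,"ty":0.08,"tz":0,"wx":0,"wy":0,"wz":0},{"tx":0,"ty":0.04,"tz":0,"wx":0,"wy":0,"wz":0},{"tx":0,"ty":0,"tz":0,"wx":0,"wy":0,"wz":0}]'; python3 -m crank '[{"tx":0,"ty":0.02,"tz":0,"wx":0,"wy":0,"wz":0},{"tx":0,"ty":0.01,"tz":0,"wx":0,"wy":0,"wz":0},{"tx":0,"ty":0,"tz":0,"wx":0,"wy":0,"wz":0}]'
```

```text
time_s: 9.33
tcp_pos: [493.0, 5.9, 65.6]
ee_rot: [0.727, -0.687, 0.0, -0.001]
contact_force: [0.9, 0.8, -9.1]
width: 9.9
gripper_force: 30.0
time_s: 9.75
tcp_pos: [435.6, 2.6, 65.6]
ee_rot: [0.727, -0.687, -0.0, -0.0]
contact_force: [-1.6, -0.0, -11.4]
width: 10.2
gripper_force: 30.0
time_s: 10.0
tcp_pos: [434.3, 2.6, 65.6]
ee_rot: [0.727, -0.686, 0.001, -0.001]
contact_force: [4.8, -2.2, -12.0]
width: 10.0
gripper_force: 30.0
```

```bash
python3 -m crank '[{"tx":0,"ty":0,"tz":0,"wx":0,"wy":0,"wz":0},{"tx":0,"ty":0,"tz":0,"wx":0,"wy":0,"wz":0},{"tx":0,"ty":0,"tz":0,"wx":0,"wy":0,"wz":0}]' 0.23;  python3 -m crank '[{"tx":0,"ty":0,"tz":-0.1,"wx":0,"wy":0,"wz":0},{"tx":0,"ty":0,"tz":-0.25,"wx":0,"wy":0,"wz":0},{"tx":0,"ty":0,"tz":-0.25,"wx":0,"wy":0,"wz":0},{"tx":0,"ty":0,"tz":-0.25,"wx":0,"wy":0,"wz":0},{"tx":0,"ty":0,"tz":-0.25,"wx":0,"wy":0,"wz":0}]' ; python3 -m crank '[{"tx":0,"ty":0,"tz":-0.25,"wx":0,"wy":0,"wz":0},{"tx":0,"ty":0,"tz":-0.25,"wx":0,"wy":0,"wz":0},{"tx":0,"ty":0,"tz":0,"wx":0,"wy":0,"wz":0}]' 0; python3 - <<'E'
from h import *
pts=[]
for n,box in (("top",(365,120,400,175)),("scene",(235,180,280,220))):
    s=eyes.snapshot(n);cv2.imwrite(f"pics/{n}_b.png",s["img"]);hsv=cv2.cvtColor(s["img"],cv2.COLOR_BGR2HSV)
    m=((hsv[...,0]<6)|(hsv[...,0]>174))&(hsv[...,1]>150)&(hsv[...,2]>90);q=np.zeros_like(m);x0,y0,x1,y1=box;q[y0:y1,x0:x1]=m[y0:y1,x0:x1]
    q=cv2.morphologyEx(q.astype(np.uint8),cv2.MORPH_OPEN,np.ones((5,5)))
    for b in blobs(q): print(n,b,at(s,*b[2],249).round(1),at(s,*b[2],243).round(1))
    if n=="top":
        H,S,V=[hsv[...,i].astype(int) for i in range(3)]
        m=(H>5)&(H<25)&(S>150)&(V>100)
        for b in blobs(m,200): print("orange",b,at(s,*b[2],107).round(1))
        top=s
todo([687,-80,300],-1.515)
c=cv2.resize(top["img"][110:260,200:400],None,fx=4,fy=4,interpolation=cv2.INTER_CUBIC);cv2.imwrite("pics/c3.png",c[:600,:800])
E
```

```text
time_s: 10.25
tcp_pos: [433.7, 2.7, 66.0]
ee_rot: [0.727, -0.687, 0.0, -0.001]
contact_force: [-0.2, 0.1, -0.5]
width: 19.2
gripper_force: 0.0
time_s: 10.67
tcp_pos: [432.5, 2.2, 233.0]
ee_rot: [0.727, -0.687, 0.0, -0.0]
contact_force: [1.9, 1.3, -0.5]
width: 20.0
gripper_force: 0.0
time_s: 10.92
tcp_pos: [436.0, 2.6, 313.8]
ee_rot: [0.727, -0.686, 0.004, -0.005]
contact_force: [1.9, 0.3, 1.5]
width: 5.6
gripper_force: 0.0
top (np.int32(125), [377, 130, 12, 12], array([382.8, 135.7])) [687.4 -78.  249. ] [688.8 -78.7 243. ]
orange (np.int32(315), [531, 44, 21, 20], array([540.9,  53.4])) [ 945.8 -521.3  107. ]
orange (np.int32(323), [560, 47, 21, 20], array([569.8,  56.1])) [ 938.2 -598.   107. ]
orange (np.int32(329), [589, 50, 21, 19], array([599.2,  59. ])) [ 930.  -675.7  107. ]
orange (np.int32(306), [530, 68, 20, 20], array([539.4,  77.8])) [ 878.2 -514.4  107. ]
orange (np.int32(314), [558, 71, 21, 20], array([568.4,  80.6])) [ 870.4 -591.   107. ]
orange (np.int32(334), [587, 74, 22, 20], array([597.9,  83.4])) [ 862.7 -668.6  107. ]
scene (np.int32(149), [251, 198, 12, 15], array([256.3, 204.7])) [694.7 -76.4 249. ] [690.  -78.6 243. ]
tcp [433.4   2.7 307.6] yaw -1.5138 shift [ 0.647 -1.656  0.057] wz 0.02
```

View pics/c3.png

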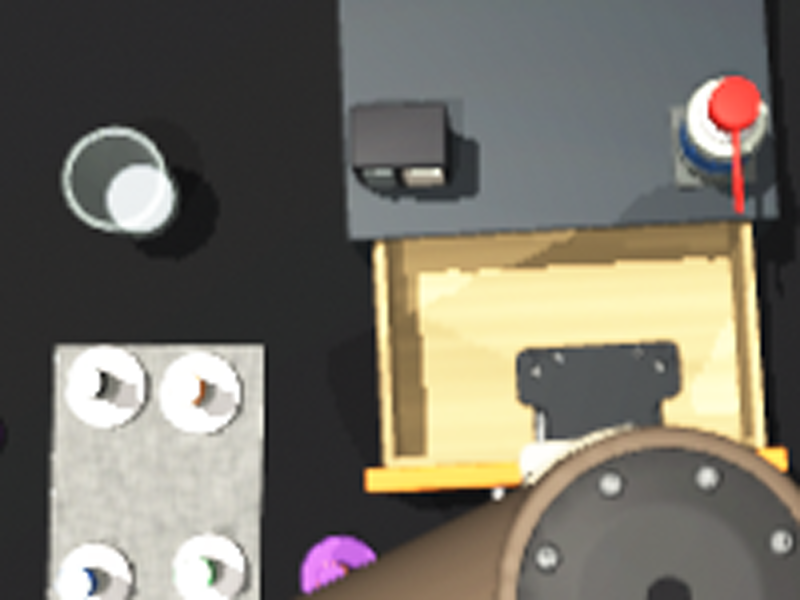

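The crop shows the drawer fully open and empty, with the regulator at (400,140), the duster cap at (735,102), and all four plates still on the mat.

```bash
python3 -m crank '[{"tx":0.09,"ty":-0.24,"tz":0,"wx":0,"wy":0,"wz":0},{"tx":0.09,"ty":-0.24,"tz":0,"wx":0,"wy":0,"wz":0},{"tx":0.09,"ty":-0.24,"tz":0,"wx":0,"wy":0,"wz":0},{"tx":0.09,"ty":-0.24,"tz":0,"wx":0,"wy":0,"wz":0},{"tx":0.09,"ty":-0.24,"tz":0,"wx":0,"wy":0,"wz":0}]' ; python3 -m crank '[{"tx":0.09,"ty":-0.24,"tz":0,"wx":0,"wy":0,"wz":0},{"tx":0.09,"ty":-0.22,"tz":0,"wx":0,"wy":0,"wz":0},{"tx":0,"ty":0,"tz":0.2,"wx":0,"wy":0,"wz":0},{"tx":0,"ty":0,"tz":0,"wx":0,"wy":0,"wz":0},{"tx":0,"ty":0,"tz":0,"wx":0,"wy":0,"wz":0}]' ; python3 -c '
from h import *
todo([688,-78.5,249],-1.515)'
```

```text
time_s: 11.43
tcp_pos: [617.3, -55.7, 303.9]
ee_rot: [0.727, -0.687, -0.001, 0.001]
contact_force: [-0.4, 0.3, 0.4]
width: 0.2
gripper_force: 0.0
time_s: 11.85
tcp_pos: [685.1, -78.1, 271.9]
ee_rot: [0.727, -0.687, -0.002, 0.003]
contact_force: [-0.5, 0.4, -0.2]
width: 0.3
gripper_force: 0.0
tcp [685.1 -78.1 271.9] yaw -1.5145 shift [ 0.003 -0.02   0.153] wz 0.01
```

```bash
python3 -m crank '[{"tx":0,"ty":-0.015,"tz":0.12,"wx":0,"wy":0,"wz":0},{"tx":0,"ty":0,"tz":0.03,"wx":0,"wy":0,"wz":0},{"tx":0,"ty":0,"tz":0.015,"wx":0,"wy":0,"wz":0},{"tx":0,"ty":0,"tz":0.015,"wx":0,"wy":0,"wz":0},{"tx":0,"ty":0,"tz":0,"wx":0,"wy":0,"wz":0}]'
```

```text
time_s: 12.27
tcp_pos: [688.5, -77.5, 249.5]
ee_rot: [0.727, -0.686, 0.0, -0.0]
contact_force: [0.5, -0.3, -0.1]
width: 0.6
gripper_force: 0.0
```

```bash
python3 -m crank '[{"tx":0,"ty":0,"tz":0.015,"wx":0,"wy":0,"wz":0},{"tx":0,"ty":0,"tz":0.015,"wx":0,"wy":0,"wz":0},{"tx":0,"ty":0,"tz":0,"wx":0,"wy":0,"wz":0}]';python3 -m crank '[{"tx":0,"ty":0,"tz":0.008,"wx":0,"wy":0,"wz":0},{"tx":0,"ty":0,"tz":0,"wx":0,"wy":0,"wz":0}]'
```

```text
time_s: 12.52
tcp_pos: [688.8, -77.6, 244.6]
ee_rot: [0.727, -0.687, 0.0, -0.0]
contact_force: [-1.1, 0.5, 4.3]
width: 0.5
gripper_force: 2.5
time_s: 12.68
tcp_pos: [688.8, -77.6, 243.5]
ee_rot: [0.727, -0.687, 0.0, -0.0]
contact_force: [-2.6, 1.3, 5.9]
width: 0.4
gripper_force: 2.9
```

```bash
python3 -m crank '[{"tx":0,"ty":0,"tz":0,"wx":0,"wy":0,"wz":0},{"tx":0,"ty":0,"tz":0,"wx":0,"wy":0,"wz":0},{"tx":0,"ty":0,"tz":-0.1,"wx":0,"wy":0,"wz":0},{"tx":0,"ty":0,"tz":-0.2,"wx":0,"wy":0,"wz":0},{"tx":0,"ty":0,"tz":-0.1,"wx":0,"wy":0,"wz":0}]'; python3 - <<'E'
from h import *
s=eyes.snapshot("top")
o=np.array([200,110])
for n,x,y,z in [("cabL",348,240,120),("cabR",778,217,120),("frontL",366,468,107),("frontR",788,449,107),("wallLfar_in",386,240,98),("wallLnear_in",394,460,98),("wallRfar_in",740,224,98),("wallRnear_in",757,445,98)]:
    p=o+np.array([x,y])/4; print(n,at(s,*p,z).round(1))
todo([440,265,200],0.056)
E
```

```text
time_s: 13.1
tcp_pos: [689.3, -78.0, 305.2]
ee_rot: [0.727, -0.687, 0.001, -0.0]
contact_force: [1.3, 0.1, 1.8]
width: 0.4
gripper_force: 0.0
cabL [625.4 157.1 120. ]
cabR [ 641.3 -123.3  120. ]
frontL [477.2 144.7 107. ]
frontR [ 490.8 -130.1  107. ]
wallLfar_in [628.7 134.   98. ]
wallLnear_in [482.6 127.1  98. ]
wallRfar_in [ 640.1 -101.3   98. ]
wallRnear_in [ 493.6 -111.2   98. ]
tcp [690.3 -78.2 308.3] yaw -1.5135 shift [-2.38   1.54   0.709] wz -19.62
```

The press registered: 5.9 N with the cap down 5.5 mm or more, then released. Next is the turn and the move to the plates.

```bash
python3 -m crank '[{"tx":-0.13,"ty":0.055,"tz":0.03,"wx":0,"wy":0,"wz":-1},{"tx":-0.13,"ty":0.055,"tz":0.03,"wx":0,"wy":0,"wz":-1},{"tx":-0.13,"ty":0.055,"tz":0.03,"wx":0,"wy":0,"wz":-1},{"tx":-0.13,"ty":0.055,"tz":0.03,"wx":0,"wy":0,"wz":-1},{"tx":-0.13,"ty":0.055,"tz":0.03,"wx":0,"wy":0,"wz":-1}]' 0.5; python3 -m crank '[{"tx":-0.14,"ty":0,"tz":0.03,"wx":0,"wy":0,"wz":-1},{"tx":-0.14,"ty":0,"tz":0.03,"wx":0,"wy":0,"wz":-1},{"tx":-0.14,"ty":0,"tz":0.03,"wx":0,"wy":0,"wz":-1},{"tx":-0.14,"ty":0,"tz":0.03,"wx":0,"wy":0,"wz":-1},{"tx":-0.14,"ty":0,"tz":0.03,"wx":0,"wy":0,"wz":-1}]' ; python3 -m crank '[{"tx":-0.13,"ty":-0.055,"tz":0.03,"wx":0,"wy":0,"wz":-1},{"tx":-0.13,"ty":-0.055,"tz":0.03,"wx":0,"wy":0,"wz":-1},{"tx":-0.13,"ty":-0.055,"tz":0.03,"wx":0,"wy":0,"wz":-1},{"tx":-0.13,"ty":-0.055,"tz":0.03,"wx":0,"wy":0,"wz":-1},{"tx":-0.13,"ty":-0.055,"tz":0.03,"wx":0,"wy":0,"wz":-1}]' ; python3 -m crank '[{"tx":-0.1,"ty":-0.1,"tz":0.03,"wx":0,"wy":0,"wz":-1},{"tx":-0.1,"ty":-0.1,"tz":0.03,"wx":0,"wy":0,"wz":-1},{"tx":-0.1,"ty":-0.1,"tz":0.03,"wx":0,"wy":0,"wz":-1},{"tx":-0.1,"ty":-0.1,"tz":0.03,"wx":0,"wy":0,"wz":-1},{"tx":-0.1,"ty":-0.1,"tz":0.03,"wx":0,"wy":0,"wz":-0.6}]' ;python3 -m crank '[{"tx":0,"ty":0,"tz":0,"wx":0,"wy":0,"wz":0},{"tx":0,"ty":0,"tz":0,"wx":0,"wy":0,"wz":0}]' ;  python3 - <<'E'
from h import *
todo([406.7,261.4,130],0.056)
s=eyes.snapshot("wrist");cv2.imwrite("pics/w3.png",s["img"])
E
```

```text
time_s: 13.57
tcp_pos: [627.1, 8.9, 279.3]
ee_rot: [0.85, -0.527, -0.0, 0.0]
contact_force: [-0.2, 0.8, 0.3]
width: 28.5
gripper_force: 0.0
time_s: 13.98
tcp_pos: [566.8, 94.1, 256.9]
ee_rot: [0.938, -0.348, -0.0, 0.0]
contact_force: [-0.1, 1.1, 0.8]
width: 43.6
gripper_force: 0.0
time_s: 14.4
tcp_pos: [505.9, 179.9, 234.6]
ee_rot: [0.988, -0.154, -0.0, -0.0]
contact_force: [-0.8, 1.1, -0.8]
width: 44.0
gripper_force: 0.0
time_s: 14.82
tcp_pos: [443.7, 264.9, 212.1]
ee_rot: [1.0, 0.029, -0.0, -0.0]
contact_force: [-1.0, -0.1, -0.8]
width: 44.1
gripper_force: 0.0
time_s: 14.98
tcp_pos: [443.7, 264.6, 212.3]
ee_rot: [1.0, 0.028, -0.0, 0.0]
contact_force: [-0.7, -0.5, 0.2]
width: 44.0
gripper_force: 0.0
tcp [443.7 264.6 212.3] yaw 0.0557 shift [-0.247  0.007  0.549] wz -0.0
```

View pics/w3.png

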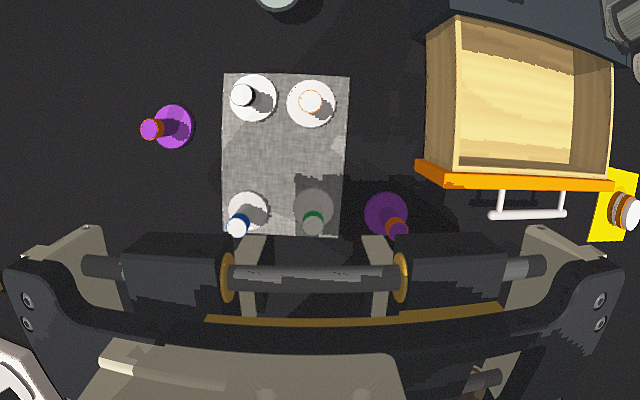

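The wrist view shows hub tops at black (243,95), orange (310,101), blue (236,228) and green (313,227). The purple ones at (170,127) and (388,215) are off the mat.

```bash
cat >> h.py <<'E'
def discs():
    s=eyes.snapshot("top");im=s["img"];g=im.min(axis=2);m=(g>228).astype(np.uint8);m[:185]=0;m[290:]=0;m[:,:185]=0;m[:,285:]=0
    cs,_=cv2.findContours(m,cv2.RETR_EXTERNAL,cv2.CHAIN_APPROX_NONE)
    for c in cs:
        if cv2.contourArea(c)>60:
            (u,v),r=cv2.minEnclosingCircle(c);print("disc",round(u,1),round(v,1),"r mm",round(r*2.72,1),at(s,u,v,14).round(1))
E
python3 - <<'E'
from h import *
s=eyes.snapshot("wrist")
for n,u,v in [("c",243,95),("a",310,101),("b",236,228),("e",313,227)]: print(n,at(s,u,v,72,True).round(1))
discs()
E
```

```text
c [535.7 336.   72. ]
a [531.7 271.1  72. ]
b [399.3 342.2  72. ]
e [405.5 261.3  72. ]
disc 249.3 207.7 r mm 26.8 [532.8 273.6  14. ]
disc 225.6 206.2 r mm 27.0 [536.6 341.2  14. ]
```

```bash
python3 -m crank '[{"tx":-0.25,"ty":0.01,"tz":0,"wx":0,"wy":0,"wz":0},{"tx":0,"ty":0,"tz":0.25,"wx":0,"wy":0,"wz":0},{"tx":0,"ty":0,"tz":0.25,"wx":0,"wy":0,"wz":0},{"tx":0,"ty":0,"tz":0.25,"wx":0,"wy":0,"wz":0},{"tx":0,"ty":0,"tz":0,"wx":0,"wy":0,"wz":0}]'; python3 - <<'E'
from h import *
todo([405.8,261.3,46],0.056)
E
python3 -m crank '[{"tx":0,"ty":0,"tz":0.2,"wx":0,"wy":0,"wz":0},{"tx":0,"ty":0,"tz":0.15,"wx":0,"wy":0,"wz":0},{"tx":0,"ty":0,"tz":0,"wx":0,"wy":0,"wz":0}]';python3 -m crank '[{"tx":0,"ty":0,"tz":0,"wx":0,"wy":0,"wz":0},{"tx":0,"ty":0,"tz":0,"wx":0,"wy":0,"wz":0},{"tx":0,"ty":0,"tz":0,"wx":0,"wy":0,"wz":0},{"tx":0,"ty":0,"tz":0,"wx":0,"wy":0,"wz":0},{"tx":0,"ty":0,"tz":0,"wx":0,"wy":0,"wz":0}]' 0 25;python3 - <<'E'
from h import *
todo([523.3,86.9,185],0.056)
E
```

```text
time_s: 15.55
tcp_pos: [404.3, 256.7, 94.6]
ee_rot: [1.0, 0.026, -0.003, 0.003]
contact_force: [-1.4, -1.3, -1.0]
width: 43.6
gripper_force: 0.0
tcp [404.3 256.7  94.6] yaw 0.0512 shift [ 0.014 -0.032  0.324] wz -0.06
time_s: 15.8
tcp_pos: [406.3, 258.8, 45.6]
ee_rot: [1.0, 0.026, -0.002, 0.002]
contact_force: [-0.3, -1.2, 1.1]
width: 43.7
gripper_force: 0.0
time_s: 16.22
tcp_pos: [407.8, 261.7, 49.1]
ee_rot: [1.0, 0.027, 0.001, -0.001]
contact_force: [0.1, 1.8, 4.4]
width: 21.4
gripper_force: 24.9
tcp [407.8 261.7  49.1] yaw 0.0545 shift [ 0.707  1.203 -0.907] wz -0.02
```

```bash
python3 -m crank '[{"tx":0,"ty":0,"tz":-0.15,"wx":0,"wy":0,"wz":0},{"tx":0,"ty":0,"tz":-0.25,"wx":0,"wy":0,"wz":0},{"tx":0,"ty":0,"tz":-0.25,"wx":0,"wy":0,"wz":0},{"tx":0.05,"ty":0.1,"tz":-0.25,"wx":0,"wy":0,"wz":0},{"tx":0.11,"ty":0.18,"tz":0,"wx":0,"wy":0,"wz":0}]';  python3 -m crank '[{"tx":0.11,"ty":0.18,"tz":0,"wx":0,"wy":0,"wz":0},{"tx":0.11,"ty":0.18,"tz":0,"wx":0,"wy":0,"wz":0},{"tx":0.11,"ty":0.18,"tz":0,"wx":0,"wy":0,"wz":0},{"tx":0.11,"ty":0.18,"tz":0,"wx":0,"wy":0,"wz":0},{"tx":0.11,"ty":0.18,"tz":0,"wx":0,"wy":0,"wz":0}]';python3 -m crank '[{"tx":0,"ty":0,"tz":0,"wx":0,"wy":0,"wz":0},{"tx":0,"ty":0,"tz":0,"wx":0,"wy":0,"wz":0},{"tx":0,"ty":0,"tz":0,"wx":0,"wy":0,"wz":0}]'; python3 - <<'E'
from h import *
todo([523.3,86.9,68],0.056)
s=eyes.snapshot("wrist");cv2.imwrite("pics/w4.png",s["img"])
E
```

```text
time_s: 16.63
tcp_pos: [435.8, 223.4, 190.8]
ee_rot: [1.0, 0.029, 0.005, -0.004]
contact_force: [1.6, 0.8, -1.6]
width: 21.4
gripper_force: 24.9
time_s: 17.05
tcp_pos: [523.1, 88.1, 183.0]
ee_rot: [1.0, 0.027, -0.0, -0.0]
contact_force: [0.9, 0.5, -2.4]
width: 21.4
gripper_force: 24.9
time_s: 17.3
tcp_pos: [522.4, 89.3, 182.5]
ee_rot: [1.0, 0.027, -0.0, -0.0]
contact_force: [0.3, 0.6, -2.2]
width: 21.4
gripper_force: 25.0
tcp [522.4  89.3 182.5] yaw 0.0531 shift [0.005 0.017 0.764] wz -0.04
```

View pics/w4.png

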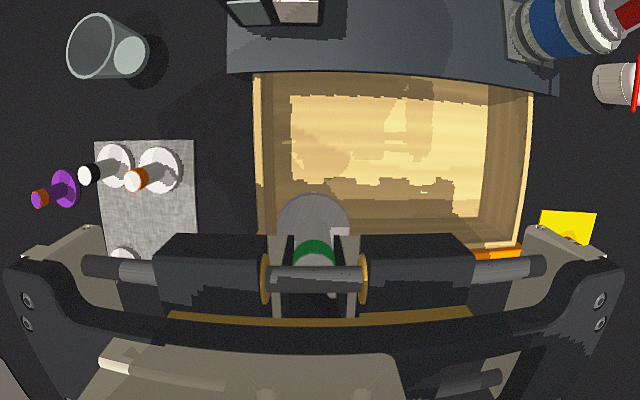

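```bash
python3 -m crank '[{"tx":0.005,"ty":0.02,"tz":0.2,"wx":0,"wy":0,"wz":0},{"tx":0,"ty":0,"tz":0.2,"wx":0,"wy":0,"wz":0},{"tx":0,"ty":0,"tz":0.15,"wx":0,"wy":0,"wz":0},{"tx":0,"ty":0,"tz":0.1,"wx":0,"wy":0,"wz":0},{"tx":0,"ty":0,"tz":0.06,"wx":0,"wy":0,"wz":0}]';  python3 -m crank '[{"tx":0,"ty":0,"tz":0.03,"wx":0,"wy":0,"wz":0},{"tx":0,"ty":0,"tz":0.015,"wx":0,"wy":0,"wz":0},{"tx":0,"ty":0,"tz":0,"wx":0,"wy":0,"wz":0}]'
```

```text
time_s: 17.77
tcp_pos: [522.2, 87.2, 74.4]
ee_rot: [1.0, 0.028, -0.001, 0.0]
contact_force: [-0.7, -0.1, -1.9]
width: 21.2
gripper_force: 25.0
time_s: 18.02
tcp_pos: [524.0, 87.2, 69.8]
ee_rot: [1.0, 0.028, 0.0, -0.0]
contact_force: [0.4, 0.6, -1.5]
width: 21.3
gripper_force: 25.0
```

```bash
python3 -m crank '[{"tx":0,"ty":0,"tz":0.01,"wx":0,"wy":0,"wz":0},{"tx":0,"ty":0,"tz":0.01,"wx":0,"wy":0,"wz":0},{"tx":0,"ty":0,"tz":0,"wx":0,"wy":0,"wz":0}]'
```

```text
time_s: 18.27
tcp_pos: [524.5, 87.0, 67.2]
ee_rot: [1.0, 0.027, 0.001, -0.0]
contact_force: [-0.3, 1.1, 0.7]
width: 20.9
gripper_force: 25.0
```

```bash
python3 -m crank '[{"tx":0,"ty":0,"tz":0,"wx":0,"wy":0,"wz":0},{"tx":0,"ty":0,"tz":0,"wx":0,"wy":0,"wz":0},{"tx":0,"ty":0,"tz":0,"wx":0,"wy":0,"wz":0}]' 0.38;  python3 -m crank '[{"tx":0,"ty":0,"tz":-0.15,"wx":0,"wy":0,"wz":0},{"tx":0,"ty":0,"tz":-0.25,"wx":0,"wy":0,"wz":0},{"tx":0,"ty":0,"tz":-0.25,"wx":0,"wy":0,"wz":0},{"tx":0,"ty":-0.1,"tz":-0.1,"wx":0,"wy":0,"wz":0},{"tx":0.01,"ty":-0.25,"tz":0,"wx":0,"wy":0,"wz":0}]'; python3 -m crank '[{"tx":0.03,"ty":-0.25,"tz":0,"wx":0,"wy":0,"wz":0},{"tx":0.04,"ty":-0.25,"tz":0,"wx":0,"wy":0,"wz":0},{"tx":0.04,"ty":-0.25,"tz":0,"wx":0,"wy":0,"wz":0},{"tx":0,"ty":0,"tz":0,"wx":0,"wy":0,"wz":0},{"tx":0,"ty":0,"tz":0,"wx":0,"wy":0,"wz":0}]' 0.5; python3 - <<'E'
from h import *
todo([532,271,46],0.056)
s=eyes.snapshot("wrist");cv2.imwrite("pics/w5.png",s["img"]);discs()
E
```

```text
time_s: 18.52
tcp_pos: [524.0, 86.6, 66.7]
ee_rot: [1.0, 0.027, 0.0, -0.0]
contact_force: [0.1, 0.2, -1.0]
width: 32.3
gripper_force: 0.0
time_s: 18.93
tcp_pos: [524.4, 138.1, 184.0]
ee_rot: [1.0, 0.026, 0.003, -0.001]
contact_force: [1.0, 0.1, -1.6]
width: 33.3
gripper_force: 0.0
time_s: 19.35
tcp_pos: [532.7, 254.1, 178.3]
ee_rot: [1.0, 0.028, -0.0, 0.0]
contact_force: [-0.9, -0.7, 0.2]
width: 43.9
gripper_force: 0.0
tcp [532.7 254.1 178.3] yaw 0.0566 shift [ 0.003 -0.113  0.882] wz 0.01
disc 222.9 254.8 r mm 25.0 [399.8 345.2  14. ]
```

View pics/w5.png

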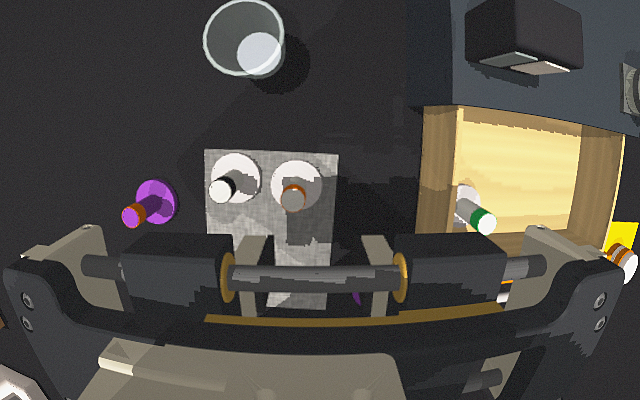

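The green-banded plate stands in the drawer (hub top (483,224)). On the mat, the orange hub top is at (293,201) and the black at (221,190).

```bash
python3 - <<'E'
from h import *
s=eyes.snapshot("wrist")
for n,u,v in [("c",221,190),("a",293,201)]: print(n,at(s,u,v,72,True).round(1))
E
python3 -m crank '[{"tx":0,"ty":-0.11,"tz":0,"wx":0,"wy":0,"wz":0},{"tx":0,"ty":0,"tz":0.2,"wx":0,"wy":0,"wz":0},{"tx":0,"ty":0,"tz":0.25,"wx":0,"wy":0,"wz":0},{"tx":0,"ty":0,"tz":0,"wx":0,"wy":0,"wz":0},{"tx":0,"ty":0,"tz":0,"wx":0,"wy":0,"wz":0}]'; python3 - <<'E'
from h import *
todo([532,271,46],0.056)
E
```

```text
c [537. 335.  72.]
a [530.2 268.9  72. ]
time_s: 19.92
tcp_pos: [531.1, 267.3, 110.4]
ee_rot: [1.0, 0.027, -0.001, 0.002]
contact_force: [1.0, 0.6, 0.7]
width: 43.5
gripper_force: 0.0
tcp [531.1 267.3 110.4] yaw 0.0534 shift [ 0.008 -0.025  0.429] wz -0.03
```

```bash
python3 -m crank '[{"tx":0,"ty":-0.02,"tz":0.2,"wx":0,"wy":0,"wz":0},{"tx":0,"ty":0,"tz":0.15,"wx":0,"wy":0,"wz":0},{"tx":0,"ty":0,"tz":0.08,"wx":0,"wy":0,"wz":0},{"tx":0,"ty":0,"tz":0,"wx":0,"wy":0,"wz":0}]';python3 -m crank '[{"tx":0,"ty":0,"tz":0,"wx":0,"wy":0,"wz":0},{"tx":0,"ty":0,"tz":0,"wx":0,"wy":0,"wz":0},{"tx":0,"ty":0,"tz":0,"wx":0,"wy":0,"wz":0},{"tx":0,"ty":0,"tz":0,"wx":0,"wy":0,"wz":0},{"tx":0,"ty":0,"tz":0,"wx":0,"wy":0,"wz":0}]' 0 25; python3 -m crank '[{"tx":0,"ty":0,"tz":-0.15,"wx":0,"wy":0,"wz":0},{"tx":0,"ty":0,"tz":-0.25,"wx":0,"wy":0,"wz":0},{"tx":0,"ty":0,"tz":-0.25,"wx":0,"wy":0,"wz":0},{"tx":0,"ty":0,"tz":-0.25,"wx":0,"wy":0,"wz":0},{"tx":0,"ty":0.2,"tz":0,"wx":0,"wy":0,"wz":0}]'; python3 - <<'E'
from h import *
todo([526.8,26,185],0.056)
E
```

```text
time_s: 20.25
tcp_pos: [531.7, 271.2, 46.6]
ee_rot: [1.0, 0.027, -0.001, 0.001]
contact_force: [-0.8, 0.1, 0.4]
width: 43.7
gripper_force: 0.0
time_s: 20.67
tcp_pos: [532.6, 272.6, 48.4]
ee_rot: [1.0, 0.027, 0.001, -0.001]
contact_force: [-1.7, 1.1, 4.7]
width: 21.4
gripper_force: 25.0
time_s: 21.08
tcp_pos: [537.5, 246.9, 190.3]
ee_rot: [1.0, 0.029, 0.006, -0.003]
contact_force: [2.9, 0.3, -1.0]
width: 21.3
gripper_force: 25.0
tcp [537.5 246.9 190.3] yaw 0.0583 shift [-0.157  1.466  0.024] wz 0.03
```

```bash
python3 -m crank '[{"tx":-0.02,"ty":0.24,"tz":0,"wx":0,"wy":0,"wz":0},{"tx":-0.02,"ty":0.24,"tz":0,"wx":0,"wy":0,"wz":0},{"tx":-0.02,"ty":0.24,"tz":0,"wx":0,"wy":0,"wz":0},{"tx":-0.02,"ty":0.24,"tz":0,"wx":0,"wy":0,"wz":0},{"tx":-0.02,"ty":0.24,"tz":0,"wx":0,"wy":0,"wz":0}]'; python3 -m crank '[{"tx":-0.02,"ty":0.18,"tz":0,"wx":0,"wy":0,"wz":0},{"tx":0,"ty":0,"tz":0,"wx":0,"wy":0,"wz":0},{"tx":0,"ty":0,"tz":0,"wx":0,"wy":0,"wz":0}]'; python3 - <<'E'
from h import *
todo([526.8,26,67.5],0.056)
E
```

```text
time_s: 21.5
tcp_pos: [527.4, 59.7, 182.0]
ee_rot: [1.0, 0.027, -0.0, -0.0]
contact_force: [0.9, -0.1, -2.6]
width: 21.4
gripper_force: 25.0
time_s: 21.75
tcp_pos: [526.1, 32.7, 182.0]
ee_rot: [1.0, 0.026, -0.0, -0.0]
contact_force: [0.5, 0.0, -2.6]
width: 21.6
gripper_force: 25.0
tcp [526.1  32.7 182. ] yaw 0.0514 shift [0.002 0.045 0.763] wz -0.06
```

```bash
python3 -m crank '[{"tx":0.002,"ty":0.045,"tz":0.2,"wx":0,"wy":0,"wz":0},{"tx":0,"ty":0,"tz":0.2,"wx":0,"wy":0,"wz":0},{"tx":0,"ty":0,"tz":0.15,"wx":0,"wy":0,"wz":0},{"tx":0,"ty":0,"tz":0.1,"wx":0,"wy":0,"wz":0},{"tx":0,"ty":0,"tz":0.08,"wx":0,"wy":0,"wz":0}]';  python3 -m crank '[{"tx":0,"ty":0,"tz":0.02,"wx":0,"wy":0,"wz":0},{"tx":0,"ty":0,"tz":0.01,"wx":0,"wy":0,"wz":0},{"tx":0,"ty":0,"tz":0,"wx":0,"wy":0,"wz":0}]'
```

```text
time_s: 22.17
tcp_pos: [526.5, 28.1, 70.6]
ee_rot: [1.0, 0.027, -0.001, 0.0]
contact_force: [-0.1, -0.5, -1.7]
width: 20.9
gripper_force: 25.0
time_s: 22.42
tcp_pos: [527.6, 28.1, 68.1]
ee_rot: [1.0, 0.027, 0.0, 0.0]
contact_force: [0.1, -0.7, -1.5]
width: 20.9
gripper_force: 25.0
```

```bash
python3 -m crank '[{"tx":0,"ty":0,"tz":0.01,"wx":0,"wy":0,"wz":0},{"tx":0,"ty":0,"tz":0.005,"wx":0,"wy":0,"wz":0},{"tx":0,"ty":0,"tz":0,"wx":0,"wy":0,"wz":0}]'; python3 -m crank '[{"tx":0,"ty":0,"tz":0,"wx":0,"wy":0,"wz":0},{"tx":0,"ty":0,"tz":0,"wx":0,"wy":0,"wz":0},{"tx":0,"ty":0,"tz":0,"wx":0,"wy":0,"wz":0}]' 0.38;  python3 -m crank '[{"tx":0,"ty":0,"tz":-0.15,"wx":0,"wy":0,"wz":0},{"tx":0,"ty":0,"tz":-0.25,"wx":0,"wy":0,"wz":0},{"tx":0,"ty":0,"tz":-0.25,"wx":0,"wy":0,"wz":0},{"tx":0,"ty":-0.1,"tz":-0.1,"wx":0,"wy":0,"wz":0},{"tx":-0.07,"ty":-0.25,"tz":0,"wx":0,"wy":0,"wz":0}]'; python3 -m crank '[{"tx":-0.07,"ty":-0.25,"tz":0,"wx":0,"wy":0,"wz":0},{"tx":-0.07,"ty":-0.25,"tz":0,"wx":0,"wy":0,"wz":0},{"tx":-0.07,"ty":-0.25,"tz":0,"wx":0,"wy":0,"wz":0},{"tx":-0.07,"ty":-0.25,"tz":0,"wx":0,"wy":0,"wz":0},{"tx":-0.07,"ty":-0.25,"tz":0,"wx":0,"wy":0,"wz":0}]' 0.5;python3 -m crank '[{"tx":-0.07,"ty":-0.25,"tz":0,"wx":0,"wy":0,"wz":0},{"tx":-0.07,"ty":-0.2,"tz":0,"wx":0,"wy":0,"wz":0},{"tx":0,"ty":0,"tz":0,"wx":0,"wy":0,"wz":0},{"tx":0,"ty":0,"tz":0,"wx":0,"wy":0,"wz":0}]'; python3 - <<'E'
from h import *
todo([399.5,342.3,46],0.056)
s=eyes.snapshot("wrist");cv2.imwrite("pics/w6.png",s["img"]);discs()
E
```

```text
time_s: 22.67
tcp_pos: [527.9, 27.8, 66.4]
ee_rot: [1.0, 0.027, 0.001, -0.0]
contact_force: [1.6, 1.7, -0.7]
width: 21.3
gripper_force: 25.0
time_s: 22.92
tcp_pos: [527.5, 27.5, 66.0]
ee_rot: [1.0, 0.027, 0.0, -0.0]
contact_force: [0.1, -0.9, 0.1]
width: 32.4
gripper_force: 0.0
time_s: 23.33
tcp_pos: [517.5, 78.6, 182.9]
ee_rot: [1.0, 0.026, 0.004, -0.001]
contact_force: [1.0, 0.7, -1.1]
width: 33.4
gripper_force: 0.0
time_s: 23.75
tcp_pos: [450.5, 265.3, 178.6]
ee_rot: [1.0, 0.027, 0.0, -0.0]
contact_force: [0.2, 0.6, 0.1]
width: 43.7
gripper_force: 0.0
time_s: 24.08
tcp_pos: [426.0, 331.3, 178.0]
ee_rot: [1.0, 0.029, -0.0, 0.0]
contact_force: [0.1, -0.4, -0.9]
width: 44.0
gripper_force: 0.0
tcp [426.  331.3 178. ] yaw 0.057 shift [-0.172 -0.083  0.88 ] wz 0.01
disc 225.7 206.1 r mm 26.8 [536.9 341.1  14. ]
```

View pics/w6.png

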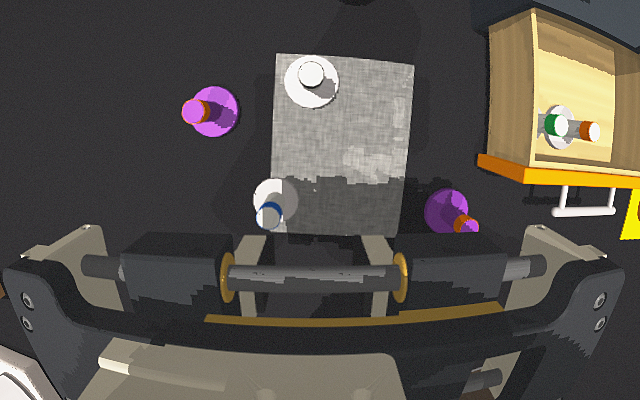

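The orange and green plates stand in the drawer. The blue hub top is at (267,217) near the mat's left edge, possibly knocked, so I'm measuring it.

```bash
python3 - <<'E'
from h import *
s=eyes.snapshot("wrist")
p=at(s,267,217,72,True);print("b",p.round(1),"disc",at(s,276,203,14,True).round(1),"c",at(s,310.5,73,72,True).round(1),"matL",at(s,272,180,4,True).round(1),at(s,276,54,4,True).round(1))
todo([p[0],p[1],46],0.056)
E
```

```text
b [408.2 369.5  72. ] disc [404.5 367.8  14. ] c [536.7 336.8  72. ] matL [427.7 374.    4. ] [565.5 375.5   4. ]
tcp [426.9 329.2 178.1] yaw 0.0537 shift [-0.11  -0.275  0.881] wz -0.03
```

Blue was knocked to about (407,369) but is still upright on the mat, so I use the new position.

```bash
python3 -m crank '[{"tx":-0.12,"ty":-0.26,"tz":0,"wx":0,"wy":0,"wz":0},{"tx":0,"ty":0,"tz":0.2,"wx":0,"wy":0,"wz":0},{"tx":0,"ty":0,"tz":0.2,"wx":0,"wy":0,"wz":0},{"tx":0,"ty":0,"tz":0,"wx":0,"wy":0,"wz":0},{"tx":0,"ty":0,"tz":0,"wx":0,"wy":0,"wz":0}]'; python3 - <<'E'
from h import *
todo([407.2,369.2,46],0.056)
s=eyes.snapshot("wrist");cv2.imwrite("pics/w7.png",s["img"][150:300,200:450])
E
```

```text
time_s: 24.65
tcp_pos: [407.4, 364.9, 117.4]
ee_rot: [1.0, 0.026, -0.001, 0.002]
contact_force: [0.4, -0.2, 0.2]
width: 43.6
gripper_force: 0.0
tcp [407.4 364.9 117.4] yaw 0.0529 shift [ 0.001 -0.03   0.476] wz -0.04
```

View pics/w7.png

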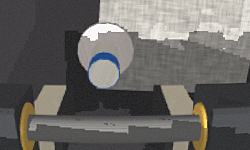

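The hub top (crop (104,72)) sits between the fingers, a few mm to the left, so I shift and grasp.

```bash
python3 -m crank '[{"tx":0,"ty":-0.025,"tz":0.2,"wx":0,"wy":0,"wz":0},{"tx":0,"ty":0,"tz":0.15,"wx":0,"wy":0,"wz":0},{"tx":0,"ty":0,"tz":0.11,"wx":0,"wy":0,"wz":0},{"tx":0,"ty":0,"tz":0,"wx":0,"wy":0,"wz":0}]';python3 -m crank '[{"tx":0,"ty":0,"tz":0,"wx":0,"wy":0,"wz":0},{"tx":0,"ty":0,"tz":0,"wx":0,"wy":0,"wz":0},{"tx":0,"ty":0,"tz":0,"wx":0,"wy":0,"wz":0},{"tx":0,"ty":0,"tz":0,"wx":0,"wy":0,"wz":0},{"tx":0,"ty":0,"tz":0,"wx":0,"wy":0,"wz":0}]' 0 25; python3 -m crank '[{"tx":0,"ty":0,"tz":-0.15,"wx":0,"wy":0,"wz":0},{"tx":0,"ty":0,"tz":-0.25,"wx":0,"wy":0,"wz":0},{"tx":0,"ty":0,"tz":-0.25,"wx":0,"wy":0,"wz":0},{"tx":0,"ty":0,"tz":-0.25,"wx":0,"wy":0,"wz":0},{"tx":0.05,"ty":0.2,"tz":0,"wx":0,"wy":0,"wz":0}]'; python3 - <<'E'
from h import *
todo([530.2,-34.9,185],0.056)
E
```

```text
time_s: 25.03
tcp_pos: [407.1, 369.3, 48.1]
ee_rot: [1.0, 0.026, -0.001, 0.001]
contact_force: [0.1, 0.1, -0.4]
width: 44.2
gripper_force: 0.0
time_s: 25.45
tcp_pos: [407.8, 371.6, 50.6]
ee_rot: [1.0, 0.027, 0.001, -0.001]
contact_force: [-0.2, 0.9, 5.2]
width: 21.2
gripper_force: 25.0
time_s: 25.87
tcp_pos: [418.9, 347.1, 192.3]
ee_rot: [1.0, 0.029, 0.005, -0.005]
contact_force: [2.1, 0.8, -0.1]
width: 21.1
gripper_force: 25.0
tcp [418.9 347.1 192.3] yaw 0.0584 shift [0.592 2.586 0.029] wz 0.03
```

```bash
python3 -m crank '[{"tx":0.06,"ty":0.25,"tz":0,"wx":0,"wy":0,"wz":0},{"tx":0.06,"ty":0.25,"tz":0,"wx":0,"wy":0,"wz":0},{"tx":0.06,"ty":0.25,"tz":0,"wx":0,"wy":0,"wz":0},{"tx":0.06,"ty":0.25,"tz":0,"wx":0,"wy":0,"wz":0},{"tx":0.06,"ty":0.25,"tz":0,"wx":0,"wy":0,"wz":0}]'; python3 -m crank '[{"tx":0.06,"ty":0.25,"tz":0,"wx":0,"wy":0,"wz":0},{"tx":0.06,"ty":0.25,"tz":0,"wx":0,"wy":0,"wz":0},{"tx":0.06,"ty":0.25,"tz":0,"wx":0,"wy":0,"wz":0},{"tx":0.06,"ty":0.25,"tz":0,"wx":0,"wy":0,"wz":0},{"tx":0.03,"ty":0.22,"tz":0,"wx":0,"wy":0,"wz":0}]';python3 -m crank '[{"tx":0,"ty":0,"tz":0,"wx":0,"wy":0,"wz":0},{"tx":0,"ty":0,"tz":0,"wx":0,"wy":0,"wz":0}]'; python3 - <<'E'
from h import *
todo([530.2,-34.9,69],0.056)
E
```

```text
time_s: 26.28
tcp_pos: [471.0, 154.4, 184.5]
ee_rot: [1.0, 0.027, 0.0, -0.0]
contact_force: [0.3, 0.6, -2.1]
width: 20.9
gripper_force: 25.0
time_s: 26.7
tcp_pos: [521.9, -26.5, 184.4]
ee_rot: [1.0, 0.027, 0.0, -0.0]
contact_force: [0.9, 0.6, -1.8]
width: 21.4
gripper_force: 25.0
time_s: 26.87
tcp_pos: [521.3, -26.2, 183.9]
ee_rot: [1.0, 0.025, -0.0, 0.0]
contact_force: [-0.3, 0.3, -2.8]
width: 21.4
gripper_force: 25.0
tcp [521.3 -26.2 183.9] yaw 0.0505 shift [0.057 0.061 0.766] wz -0.07
```

```bash
python3 -m crank '[{"tx":0.05,"ty":0.06,"tz":0.2,"wx":0,"wy":0,"wz":0},{"tx":0,"ty":0,"tz":0.2,"wx":0,"wy":0,"wz":0},{"tx":0,"ty":0,"tz":0.15,"wx":0,"wy":0,"wz":0},{"tx":0,"ty":0,"tz":0.1,"wx":0,"wy":0,"wz":0},{"tx":0,"ty":0,"tz":0.08,"wx":0,"wy":0,"wz":0}]';  python3 -m crank '[{"tx":0,"ty":0,"tz":0.02,"wx":0,"wy":0,"wz":0},{"tx":0,"ty":0,"tz":0.01,"wx":0,"wy":0,"wz":0},{"tx":0,"ty":0,"tz":0.005,"wx":0,"wy":0,"wz":0},{"tx":0,"ty":0,"tz":0,"wx":0,"wy":0,"wz":0}]'
```

```text
time_s: 27.28
tcp_pos: [528.5, -32.1, 73.0]
ee_rot: [1.0, 0.028, -0.001, 0.0]
contact_force: [0.6, -0.3, -2.0]
width: 21.5
gripper_force: 25.0
time_s: 27.62
tcp_pos: [530.2, -32.4, 70.2]
ee_rot: [1.0, 0.027, 0.001, -0.0]
contact_force: [-0.5, -0.9, -1.5]
width: 21.2
gripper_force: 25.0
```

```bash
python3 -m crank '[{"tx":0,"ty":0,"tz":0.008,"wx":0,"wy":0,"wz":0},{"tx":0,"ty":0,"tz":0.007,"wx":0,"wy":0,"wz":0},{"tx":0,"ty":0,"tz":0,"wx":0,"wy":0,"wz":0}]'; python3 -m crank '[{"tx":0,"ty":0,"tz":0,"wx":0,"wy":0,"wz":0},{"tx":0,"ty":0,"tz":0,"wx":0,"wy":0,"wz":0},{"tx":0,"ty":0,"tz":0,"wx":0,"wy":0,"wz":0}]' 0.38;  python3 -m crank '[{"tx":0,"ty":0,"tz":-0.15,"wx":0,"wy":0,"wz":0},{"tx":0,"ty":0,"tz":-0.25,"wx":0,"wy":0,"wz":0},{"tx":0,"ty":0,"tz":-0.25,"wx":0,"wy":0,"wz":0},{"tx":0,"ty":-0.1,"tz":-0.1,"wx":0,"wy":0,"wz":0},{"tx":0.02,"ty":-0.25,"tz":0,"wx":0,"wy":0,"wz":0}]'; python3 -m crank '[{"tx":0.02,"ty":-0.25,"tz":0,"wx":0,"wy":0,"wz":0},{"tx":0.02,"ty":-0.25,"tz":0,"wx":0,"wy":0,"wz":0},{"tx":0.02,"ty":-0.25,"tz":0,"wx":0,"wy":0,"wz":0},{"tx":0.02,"ty":-0.25,"tz":0,"wx":0,"wy":0,"wz":0},{"tx":0.02,"ty":-0.25,"tz":0,"wx":0,"wy":0,"wz":0}]' 0.5;python3 -m crank '[{"tx":0.02,"ty":-0.25,"tz":0,"wx":0,"wy":0,"wz":0},{"tx":0.02,"ty":-0.25,"tz":0,"wx":0,"wy":0,"wz":0},{"tx":0.02,"ty":-0.25,"tz":0,"wx":0,"wy":0,"wz":0},{"tx":0,"ty":0,"tz":0,"wx":0,"wy":0,"wz":0},{"tx":0,"ty":0,"tz":0,"wx":0,"wy":0,"wz":0}]'; python3 - <<'E'
from h import *
todo([536.7,336.5,46],0.056)
s=eyes.snapshot("wrist");cv2.imwrite("pics/w8.png",s["img"]);discs()
E
```

```text
time_s: 27.87
tcp_pos: [531.1, -32.5, 68.6]
ee_rot: [1.0, 0.027, 0.002, -0.0]
contact_force: [0.6, 1.1, 4.4]
width: 21.3
gripper_force: 25.0
time_s: 28.12
tcp_pos: [529.6, -33.0, 67.3]
ee_rot: [1.0, 0.027, 0.0, -0.0]
contact_force: [-0.2, -0.4, 0.1]
width: 31.8
gripper_force: 0.0
time_s: 28.53
tcp_pos: [531.7, 18.3, 184.3]
ee_rot: [1.0, 0.026, 0.003, -0.001]
contact_force: [1.1, 0.7, -0.0]
width: 33.3
gripper_force: 0.0
time_s: 28.95
tcp_pos: [534.2, 209.4, 179.7]
ee_rot: [1.0, 0.027, -0.0, -0.0]
contact_force: [0.2, 0.1, 0.0]
width: 43.3
gripper_force: 0.0
time_s: 29.37
tcp_pos: [537.0, 322.2, 178.6]
ee_rot: [1.0, 0.028, -0.001, 0.0]
contact_force: [-0.6, -0.7, -0.6]
width: 43.4
gripper_force: 0.0
tcp [537.  322.2 178.6] yaw 0.0566 shift [ 0.004 -0.096  0.884] wz 0.01
```

View pics/w8.png

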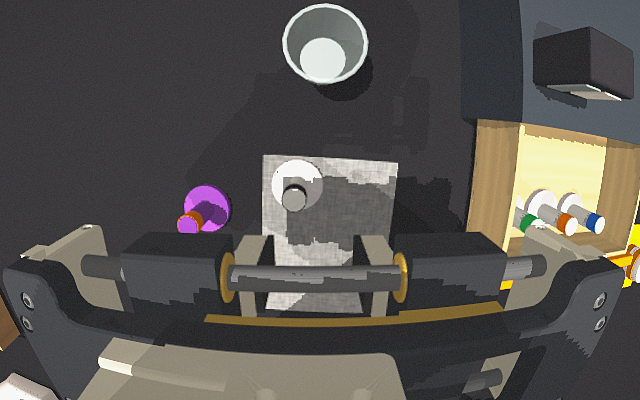

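The green, orange and blue plates stand in the drawer. The black hub top is at (294,199), where expected.

```bash
python3 - <<'E'
from h import *
s=eyes.snapshot("wrist");print(at(s,294,199,72,True).round(1))
E
python3 -m crank '[{"tx":0,"ty":-0.09,"tz":0,"wx":0,"wy":0,"wz":0},{"tx":0,"ty":0,"tz":0.2,"wx":0,"wy":0,"wz":0},{"tx":0,"ty":0,"tz":0.25,"wx":0,"wy":0,"wz":0},{"tx":0,"ty":0,"tz":0,"wx":0,"wy":0,"wz":0},{"tx":0,"ty":0,"tz":0,"wx":0,"wy":0,"wz":0}]'; python3 - <<'E'
from h import *
todo([536.7,336,46],0.056)
E
```

```text
[536.6 336.   72. ]
time_s: 29.93
tcp_pos: [536.1, 332.4, 111.1]
ee_rot: [1.0, 0.027, -0.001, 0.002]
contact_force: [0.7, 0.2, 0.9]
width: 43.6
gripper_force: 0.0
tcp [536.1 332.4 111.1] yaw 0.0533 shift [ 0.006 -0.025  0.434] wz -0.03
```

```bash
python3 -m crank '[{"tx":0,"ty":-0.02,"tz":0.2,"wx":0,"wy":0,"wz":0},{"tx":0,"ty":0,"tz":0.15,"wx":0,"wy":0,"wz":0},{"tx":0,"ty":0,"tz":0.08,"wx":0,"wy":0,"wz":0},{"tx":0,"ty":0,"tz":0,"wx":0,"wy":0,"wz":0}]';python3 -m crank '[{"tx":0,"ty":0,"tz":0,"wx":0,"wy":0,"wz":0},{"tx":0,"ty":0,"tz":0,"wx":0,"wy":0,"wz":0},{"tx":0,"ty":0,"tz":0,"wx":0,"wy":0,"wz":0},{"tx":0,"ty":0,"tz":0,"wx":0,"wy":0,"wz":0},{"tx":0,"ty":0,"tz":0,"wx":0,"wy":0,"wz":0}]' 0 25; python3 -m crank '[{"tx":0,"ty":0,"tz":-0.15,"wx":0,"wy":0,"wz":0},{"tx":0,"ty":0,"tz":-0.25,"wx":0,"wy":0,"wz":0},{"tx":0,"ty":0,"tz":-0.25,"wx":0,"wy":0,"wz":0},{"tx":0,"ty":0,"tz":-0.25,"wx":0,"wy":0,"wz":0},{"tx":0,"ty":0.2,"tz":0,"wx":0,"wy":0,"wz":0}]'; python3 - <<'E'
from h import *
todo([581,59,185],0.056)
E
```

```text
time_s: 30.27
tcp_pos: [536.3, 336.2, 46.9]
ee_rot: [1.0, 0.027, -0.001, 0.001]
contact_force: [-1.1, -0.6, -0.5]
width: 43.8
gripper_force: 0.0
time_s: 30.68
tcp_pos: [537.4, 338.0, 49.1]
ee_rot: [1.0, 0.027, 0.001, -0.001]
contact_force: [-0.3, 0.8, 3.2]
width: 21.5
gripper_force: 25.0
time_s: 31.1
tcp_pos: [541.9, 312.4, 191.2]
ee_rot: [1.0, 0.029, 0.006, -0.004]
contact_force: [2.7, 1.2, 0.4]
width: 21.6
gripper_force: 24.9
tcp [541.9 312.4 191.2] yaw 0.0584 shift [0.161 1.702 0.031] wz 0.03
```

```bash
python3 -m crank '[{"tx":0.03,"ty":0.24,"tz":0,"wx":0,"wy":0,"wz":0},{"tx":0.03,"ty":0.24,"tz":0,"wx":0,"wy":0,"wz":0},{"tx":0.03,"ty":0.24,"tz":0,"wx":0,"wy":0,"wz":0},{"tx":0.03,"ty":0.24,"tz":0,"wx":0,"wy":0,"wz":0},{"tx":0.03,"ty":0.24,"tz":0,"wx":0,"wy":0,"wz":0}]'; python3 -m crank '[{"tx":0.03,"ty":0.24,"tz":0,"wx":0,"wy":0,"wz":0},{"tx":0,"ty":0.2,"tz":0,"wx":0,"wy":0,"wz":0},{"tx":0,"ty":0,"tz":0,"wx":0,"wy":0,"wz":0},{"tx":0,"ty":0,"tz":0,"wx":0,"wy":0,"wz":0}]'; python3 - <<'E'
from h import *
todo([581,59,67.5],0.056)
s=eyes.snapshot("wrist");cv2.imwrite("pics/w9.png",s["img"])
E
```

```text
time_s: 31.52
tcp_pos: [570.0, 126.8, 182.8]
ee_rot: [1.0, 0.027, -0.0, -0.0]
contact_force: [1.1, 1.5, -1.7]
width: 21.7
gripper_force: 24.9
time_s: 31.85
tcp_pos: [578.2, 61.1, 182.6]
ee_rot: [1.0, 0.026, -0.0, 0.0]
contact_force: [1.0, 0.5, -1.4]
width: 21.6
gripper_force: 24.9
tcp [578.2  61.1 182.6] yaw 0.0511 shift [0.019 0.015 0.768] wz -0.06
```

View pics/w9.png

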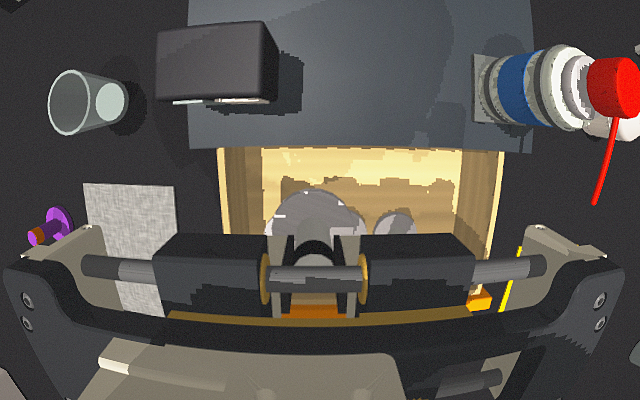

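The mat is empty and the black plate is held above the drawer, clear of the regulator (215,60) and the red tube (600,160).

```bash
python3 -m crank '[{"tx":0.018,"ty":0.01,"tz":0.2,"wx":0,"wy":0,"wz":0},{"tx":0,"ty":0,"tz":0.2,"wx":0,"wy":0,"wz":0},{"tx":0,"ty":0,"tz":0.15,"wx":0,"wy":0,"wz":0},{"tx":0,"ty":0,"tz":0.1,"wx":0,"wy":0,"wz":0},{"tx":0,"ty":0,"tz":0.08,"wx":0,"wy":0,"wz":0}]';  python3 -m crank '[{"tx":0,"ty":0,"tz":0.02,"wx":0,"wy":0,"wz":0},{"tx":0,"ty":0,"tz":0.01,"wx":0,"wy":0,"wz":0},{"tx":0,"ty":0,"tz":0.005,"wx":0,"wy":0,"wz":0},{"tx":0,"ty":0,"tz":0,"wx":0,"wy":0,"wz":0}]'
```

```text
time_s: 32.32
tcp_pos: [580.3, 62.6, 71.3]
ee_rot: [1.0, 0.028, -0.001, 0.0]
contact_force: [-0.6, -0.7, -1.7]
width: 21.6
gripper_force: 24.9
time_s: 32.65
tcp_pos: [581.8, 62.2, 68.7]
ee_rot: [1.0, 0.027, 0.001, -0.0]
contact_force: [0.2, -0.1, -1.7]
width: 21.5
gripper_force: 24.9
```

```bash
python3 -m crank '[{"tx":0,"ty":0,"tz":0.008,"wx":0,"wy":0,"wz":0},{"tx":0,"ty":0,"tz":0.005,"wx":0,"wy":0,"wz":0},{"tx":0,"ty":0,"tz":0,"wx":0,"wy":0,"wz":0}]'; python3 -m crank '[{"tx":0,"ty":0,"tz":0,"wx":0,"wy":0,"wz":0},{"tx":0,"ty":0,"tz":0,"wx":0,"wy":0,"wz":0},{"tx":0,"ty":0,"tz":0,"wx":0,"wy":0,"wz":0}]' 0.38;  python3 -m crank '[{"tx":0,"ty":0,"tz":-0.15,"wx":0,"wy":0,"wz":0},{"tx":0,"ty":0,"tz":-0.25,"wx":0,"wy":0,"wz":0},{"tx":0,"ty":0,"tz":-0.25,"wx":0,"wy":0,"wz":0},{"tx":-0.1,"ty":0,"tz":-0.1,"wx":0,"wy":0,"wz":0},{"tx":-0.2,"ty":0.06,"tz":0,"wx":0,"wy":0,"wz":0}]'; python3 -m crank '[{"tx":-0.2,"ty":0.06,"tz":0,"wx":0,"wy":0,"wz":1},{"tx":-0.2,"ty":0.06,"tz":0,"wx":0,"wy":0,"wz":1},{"tx":-0.2,"ty":0.06,"tz":0,"wx":0,"wy":0,"wz":1},{"tx":0,"ty":0,"tz":0,"wx":0,"wy":0,"wz":1},{"tx":0,"ty":0,"tz":0,"wx":0,"wy":0,"wz":1}]'; python3 - <<'E'
from h import *
todo([434,3,150],-1.515)
s=eyes.snapshot("wrist");cv2.imwrite("pics/w10.png",s["img"])
E
```

```text
time_s: 32.9
tcp_pos: [582.2, 62.0, 67.0]
ee_rot: [1.0, 0.027, 0.001, -0.0]
contact_force: [-0.3, 1.2, 3.7]
width: 21.2
gripper_force: 25.0
time_s: 33.15
tcp_pos: [581.2, 61.4, 66.0]
ee_rot: [1.0, 0.027, -0.0, 0.0]
contact_force: [0.6, -0.6, 0.1]
width: 32.0
gripper_force: 0.0
time_s: 33.57
tcp_pos: [540.9, 51.6, 182.5]
ee_rot: [1.0, 0.028, 0.004, -0.001]
contact_force: [-0.0, -0.1, 0.7]
width: 33.2
gripper_force: 0.0
time_s: 33.98
tcp_pos: [444.9, 24.9, 179.0]
ee_rot: [0.985, -0.174, 0.0, -0.0]
contact_force: [1.0, 0.4, 0.1]
width: 33.0
gripper_force: 0.0
tcp [444.9  24.9 179. ] yaw -0.3496 shift [-0.018  0.162  0.193] wz 14.57
```

```bash
python3 -m crank '[{"tx":0,"ty":0.03,"tz":0,"wx":0,"wy":0,"wz":1},{"tx":0,"ty":0.03,"tz":0,"wx":0,"wy":0,"wz":1},{"tx":0,"ty":0.03,"tz":0,"wx":0,"wy":0,"wz":1},{"tx":0,"ty":0.03,"tz":0,"wx":0,"wy":0,"wz":1},{"tx":0,"ty":0.03,"tz":0,"wx":0,"wy":0,"wz":1}]' 0.23; python3 -m crank '[{"tx":0,"ty":0,"tz":0,"wx":0,"wy":0,"wz":1},{"tx":0,"ty":0,"tz":0,"wx":0,"wy":0,"wz":1},{"tx":0,"ty":0,"tz":0,"wx":0,"wy":0,"wz":1},{"tx":0,"ty":0,"tz":0,"wx":0,"wy":0,"wz":1},{"tx":0,"ty":0,"tz":0,"wx":0,"wy":0,"wz":1}]';python3 -m crank '[{"tx":0,"ty":0,"tz":0,"wx":0,"wy":0,"wz":1},{"tx":0,"ty":0,"tz":0,"wx":0,"wy":0,"wz":1},{"tx":0,"ty":0,"tz":0,"wx":0,"wy":0,"wz":1},{"tx":0,"ty":0,"tz":0,"wx":0,"wy":0,"wz":1},{"tx":0,"ty":0,"tz":0,"wx":0,"wy":0,"wz":0.6}]';python3 -m crank '[{"tx":0,"ty":0,"tz":0,"wx":0,"wy":0,"wz":0},{"tx":0,"ty":0,"tz":0,"wx":0,"wy":0,"wz":0}]'; python3 - <<'E'
from h import *
todo([433.8,2.7,150],-1.515)
s=eyes.snapshot("scene");hsv=cv2.cvtColor(s["img"],cv2.COLOR_BGR2HSV);H,S,V=[hsv[...,i].astype(int) for i in range(3)]
B=np.zeros(H.shape,bool)
# drawer region: project inner corners at z 90
P=np.array([[486,130,95],[494,-110,95],[640,-118,95],[632,130,95]],float)
uv=[];
for X in P:
    c=s["R"]@X+s["t"];q=s["mtx"]@c;uv.append(q[:2]/q[2])
uv=np.array(uv);print(uv.round(0).tolist())
x0,y0=uv.min(0).astype(int)-3;x1,y1=uv.max(0).astype(int)+3;B[y0:y1,x0:x1]=1
for n,m in [("blue",(H>95)&(H<130)&(S>120)),("green",(H>50)&(H<90)&(S>100)),("white",(S<45)&(V>170)),("orange",(H<14)&(S>170)&(V>110)),("black",(V<45))]:
    for b in blobs(m&B,6): print(n,b,at(s,*b[2],85).round(0))
todo([433.8,2.7,150],-1.515)
E
```

```text
time_s: 34.45
tcp_pos: [435.5, 5.6, 178.3]
ee_rot: [0.931, -0.365, -0.0, 0.0]
contact_force: [-0.7, 0.2, 0.6]
width: 20.4
gripper_force: 0.0
time_s: 34.87
tcp_pos: [435.6, 5.8, 178.3]
ee_rot: [0.84, -0.543, -0.0, 0.0]
contact_force: [0.0, -0.0, 1.0]
width: 20.0
gripper_force: 0.0
time_s: 35.28
tcp_pos: [435.6, 5.8, 178.3]
ee_rot: [0.726, -0.688, -0.0, 0.0]
contact_force: [-0.0, 0.2, 0.2]
width: 20.2
gripper_force: 0.0
time_s: 35.45
tcp_pos: [435.6, 5.9, 178.3]
ee_rot: [0.728, -0.686, -0.0, 0.0]
contact_force: [0.4, 0.5, -0.3]
width: 20.0
gripper_force: 0.0
tcp [435.6   5.9 178.3] yaw -1.5111 shift [0.02  0.013 0.189] wz 0.05
[[359.0, 199.0], [273.0, 185.0], [253.0, 224.0], [348.0, 242.0]]
blue (np.int32(17), [294, 205, 7, 3], array([296.9, 205.9])) [544. -28.  85.]
blue (np.int32(124), [250, 224, 20, 12], array([260. , 230.5])) [647. -98.  85.]
green (np.int32(18), [337, 211, 8, 4], array([340.2, 212.6])) [537.  90.  85.]
white (np.int32(80), [319, 181, 23, 7], array([331.5, 182.8])) [436.  44.  85.]
white (np.int32(51), [293, 198, 9, 7], array([297.1, 201.1])) [527. -32.  85.]
white
[... 819 characters left out ...]
[263, 240, 4, 3], array([264.4, 241.1])) [676. -77.  85.]
orange (np.int32(101), [283, 181, 33, 8], array([301.3, 184.5])) [464. -37.  85.]
orange (np.int32(16), [268, 182, 5, 7], array([269.6, 183.8])) [ 484. -125.   85.]
orange (np.int32(26), [255, 188, 10, 13], array([260.6, 194.7])) [ 530. -136.   85.]
orange (np.int32(67), [250, 199, 14, 14], array([256.1, 207.6])) [ 577. -133.   85.]
orange (np.int32(12), [316, 208, 7, 3], array([319.2, 209.3])) [540.  33.  85.]
orange (np.int32(6), [360, 210, 1, 6], array([360. , 212.5])) [524. 142.  85.]
black (np.int32(11), [324, 226, 7, 3], array([326.5, 227.1])) [594.  66.  85.]
tcp [435.6   5.9 178.3] yaw -1.5111 shift [0.02  0.013 0.189] wz 0.05
```

All four hub tops lie where placed at z≈88–90, so they are upright. Now I grip the handle and push the drawer shut.

```bash
python3 -m crank '[{"tx":0.02,"ty":0.012,"tz":0.1,"wx":0,"wy":0,"wz":0},{"tx":0,"ty":0,"tz":0.2,"wx":0,"wy":0,"wz":0},{"tx":0,"ty":0,"tz":0.07,"wx":0,"wy":0,"wz":0},{"tx":0,"ty":0,"tz":0,"wx":0,"wy":0,"wz":0}]'; python3 -c '
from h import *
todo([433.8,2.7,65],-1.515)'; python3 -m crank '[{"tx":0,"ty":0,"tz":0.1,"wx":0,"wy":0,"wz":0},{"tx":0,"ty":0,"tz":0.1,"wx":0,"wy":0,"wz":0},{"tx":0,"ty":0,"tz":0.1,"wx":0,"wy":0,"wz":0},{"tx":0,"ty":0,"tz":0.08,"wx":0,"wy":0,"wz":0},{"tx":0,"ty":0,"tz":0,"wx":0,"wy":0,"wz":0}]';python3 -m crank '[{"tx":0,"ty":0,"tz":0,"wx":0,"wy":0,"wz":0},{"tx":0,"ty":0,"tz":0,"wx":0,"wy":0,"wz":0},{"tx":0,"ty":0,"tz":0,"wx":0,"wy":0,"wz":0},{"tx":0,"ty":0,"tz":0,"wx":0,"wy":0,"wz":0}]' 0 30; python3 -c '
from h import *
todo([583,11,65],-1.515)'
```

```text
time_s: 35.83
tcp_pos: [432.1, 2.1, 120.5]
ee_rot: [0.727, -0.686, -0.001, 0.002]
contact_force: [-0.5, -0.5, 1.0]
width: 20.3
gripper_force: 0.0
tcp [432.1   2.1 120.5] yaw -1.5125 shift [-0.004 -0.013  0.37 ] wz 0.03
time_s: 36.25
tcp_pos: [433.2, 2.6, 64.9]
ee_rot: [0.727, -0.686, -0.001, 0.001]
contact_force: [-0.8, 0.4, 0.5]
width: 20.0
gripper_force: 0.0
time_s: 36.58
tcp_pos: [434.8, 3.2, 67.0]
ee_rot: [0.727, -0.686, 0.001, -0.001]
contact_force: [0.3, 0.1, 4.8]
width: 10.0
gripper_force: 30.0
tcp [434.8   3.2  67. ] yaw -1.5132 shift [ 0.005 -0.989  0.015] wz 0.02
```

```bash
python3 -m crank '[{"tx":0,"ty":-0.02,"tz":0,"wx":0,"wy":0,"wz":0},{"tx":0,"ty":-0.04,"tz":0,"wx":0,"wy":0,"wz":0},{"tx":0,"ty":-0.06,"tz":0,"wx":0,"wy":0,"wz":0},{"tx":0,"ty":-0.07,"tz":0,"wx":0,"wy":0,"wz":0},{"tx":0,"ty":-0.07,"tz":0,"wx":0,"wy":0,"wz":0}]'; python3 -m crank '[{"tx":0,"ty":-0.07,"tz":0,"wx":0,"wy":0,"wz":0},{"tx":0,"ty":-0.07,"tz":0,"wx":0,"wy":0,"wz":0},{"tx":0,"ty":-0.07,"tz":0,"wx":0,"wy":0,"wz":0},{"tx":0,"ty":-0.07,"tz":0,"wx":0,"wy":0,"wz":0},{"tx":0,"ty":-0.07,"tz":0,"wx":0,"wy":0,"wz":0}]';python3 -m crank '[{"tx":0,"ty":-0.07,"tz":0,"wx":0,"wy":0,"wz":0},{"tx":0,"ty":-0.07,"tz":0,"wx":0,"wy":0,"wz":0},{"tx":0,"ty":-0.07,"tz":0,"wx":0,"wy":0,"wz":0},{"tx":0,"ty":-0.06,"tz":0,"wx":0,"wy":0,"wz":0},{"tx":0,"ty":-0.05,"tz":0,"wx":0,"wy":0,"wz":0}]';python3 -m crank '[{"tx":0,"ty":-0.03,"tz":0,"wx":0,"wy":0,"wz":0},{"tx":0,"ty":-0.02,"tz":0,"wx":0,"wy":0,"wz":0},{"tx":0,"ty":0,"tz":0,"wx":0,"wy":0,"wz":0}]'; python3 -c '
from h import *
todo([583.3,11,65],-1.515)'
```

```text
time_s: 37.0
tcp_pos: [473.8, 5.3, 67.0]
ee_rot: [0.727, -0.686, 0.0, -0.001]
contact_force: [-1.7, 2.0, 6.2]
width: 9.5
gripper_force: 30.0
time_s: 37.42
tcp_pos: [526.4, 8.3, 67.0]
ee_rot: [0.727, -0.687, 0.0, -0.001]
contact_force: [-1.6, 1.2, 5.1]
width: 10.3
gripper_force: 30.0
time_s: 37.83
tcp_pos: [574.6, 11.0, 67.0]
ee_rot: [0.727, -0.686, 0.001, -0.001]
contact_force: [-1.1, 0.4, 5.6]
width: 10.1
gripper_force: 30.0
time_s: 38.08
tcp_pos: [582.5, 11.5, 67.0]
ee_rot: [0.727, -0.686, 0.001, -0.001]
contact_force: [0.7, 0.2, 4.9]
width: 10.0
gripper_force: 30.0
tcp [582.5  11.5  67. ] yaw -1.5132 shift [ 0.004 -0.005  0.014] wz 0.02
```

Push gently to the end stop until the force shows it.

```bash
python3 -m crank '[{"tx":0,"ty":-0.008,"tz":0,"wx":0,"wy":0,"wz":0},{"tx":0,"ty":-0.008,"tz":0,"wx":0,"wy":0,"wz":0},{"tx":0,"ty":0,"tz":0,"wx":0,"wy":0,"wz":0},{"tx":0,"ty":0,"tz":0,"wx":0,"wy":0,"wz":0}]';python3 -m crank '[{"tx":0,"ty":-0.007,"tz":0,"wx":0,"wy":0,"wz":0},{"tx":0,"ty":0,"tz":0,"wx":0,"wy":0,"wz":0},{"tx":0,"ty":0,"tz":0,"wx":0,"wy":0,"wz":0}]'
```

```text
time_s: 38.42
tcp_pos: [583.6, 11.6, 67.0]
ee_rot: [0.727, -0.687, 0.0, -0.001]
contact_force: [-1.7, 1.4, 6.2]
width: 9.8
gripper_force: 30.0
time_s: 38.67
tcp_pos: [583.6, 11.6, 67.0]
ee_rot: [0.727, -0.687, -0.0, 0.0]
contact_force: [-4.7, 1.9, 9.4]
width: 9.7
gripper_force: 30.0
```

```bash
python3 -m crank '[{"tx":0,"ty":0.01,"tz":0,"wx":0,"wy":0,"wz":0},{"tx":0,"ty":0,"tz":0,"wx":0,"wy":0,"wz":0},{"tx":0,"ty":0,"tz":0,"wx":0,"wy":0,"wz":0}]' 0.22; python3 -m crank '[{"tx":0,"ty":0,"tz":-0.1,"wx":0,"wy":0,"wz":0},{"tx":0,"ty":0,"tz":-0.2,"wx":0,"wy":0,"wz":0},{"tx":0,"ty":0,"tz":-0.25,"wx":0,"wy":0,"wz":0},{"tx":0,"ty":0,"tz":0,"wx":0,"wy":0,"wz":0}]';  python3 - <<'E'
from h import *
s=eyes.snapshot("wrist")
g=cv2.cvtColor(s["img"],cv2.COLOR_BGR2HSV)
for v in (170,190,210):
    r=s["img"][v].astype(int);m=np.where((g[v,:,1]<60)&(g[v,:,2]>110))[0];m=m[(m>290)&(m<335)];print(v,m.min() if len(m) else None,m.max() if len(m) else None, at(s,m.mean(),v,82,True).round(1) if len(m) else "")
todo([430,11,170])
E
```

```text
time_s: 38.92
tcp_pos: [582.4, 11.3, 65.9]
ee_rot: [0.727, -0.687, -0.0, 0.0]
contact_force: [-0.1, -0.6, -0.7]
width: 18.6
gripper_force: 0.0
time_s: 39.25
tcp_pos: [586.4, 11.8, 155.3]
ee_rot: [0.727, -0.686, 0.003, -0.004]
contact_force: [1.4, 0.5, 1.9]
width: 18.8
gripper_force: 0.0
170 311 325 [585.8 -21.7  82. ]
190 311 325 [584.9  -6.1  82. ]
210 311 324 [584.2  10.   82. ]
tcp [585.1  11.8 152.4] yaw -1.5132 shift [-0.054  1.032 -0.125] wz None
```

```bash
python3 -m crank '[{"tx":0,"ty":0.2,"tz":-0.1,"wx":0,"wy":0,"wz":0},{"tx":0,"ty":0.25,"tz":-0.1,"wx":0,"wy":0,"wz":0},{"tx":0,"ty":0.25,"tz":0,"wx":0,"wy":0,"wz":0},{"tx":0,"ty":0.2,"tz":0,"wx":0,"wy":0,"wz":0},{"tx":0,"ty":0,"tz":0,"wx":0,"wy":0,"wz":0}]';  python3 - <<'E'
from h import *
s=eyes.snapshot("top");g=cv2.cvtColor(s["img"],cv2.COLOR_BGR2HSV);H,S,V=[g[...,i].astype(int) for i in range(3)]
def f(n,m,z,b):
    q=np.zeros_like(m);q[b[1]:b[3],b[0]:b[2]]=m[b[1]:b[3],b[0]:b[2]]
    for x in blobs(q,30): print(n,x,at(s,*x[2],z).round(1))
f("jarlid",(S<60)&(V>150),50,(425,205,490,280))
f("handle/front",(H>5)&(H<25)&(S>150)&(V>100),107,(280,140,400,240))
f("bottle",(H>100)&(H<125)&(S>150),130,(455,120,495,165))
f("beaker",(S<80)&(V>90),85,(205,130,260,175))
a=cv2.imread("pics/top0.png");d=cv2.absdiff(a,s["img"]).max(2)>40;d=cv2.morphologyEx(d.astype(np.uint8),cv2.MORPH_OPEN,np.ones((3,3)))
for x in blobs(d,30): print("diff",x)
E
```

```text
time_s: 39.72
tcp_pos: [442.3, 2.5, 177.8]
ee_rot: [0.727, -0.687, -0.001, 0.0]
contact_force: [-0.9, -0.6, -1.1]
width: 19.1
gripper_force: 0.0
jarlid (np.int32(382), [448, 234, 22, 22], array([458.4, 244.1])) [ 433.9 -304.3   50. ]
handle/front (np.int32(648), [288, 165, 105, 15], array([342.3, 173. ])) [619.7  12.3 107. ]
bottle (np.int32(100), [473, 132, 12, 12], array([478.8, 137.7])) [ 709.8 -340.6  130. ]
beaker (np.int32(545), [215, 141, 29, 28], array([229.9, 154.7])) [672.  316.1  85. ]
diff (np.int32(269), [217, 197, 21, 20], array([225.7, 205.9]))
diff (np.int32(257), [240, 198, 19, 21], array([248.3, 207.5]))
diff (np.int32(17104), [191, 198, 201, 202], array([283.9, 295.7]))
diff (np.int32(506), [443, 233, 27, 23], array([456.1, 243.9]))
diff (np.int32(202), [214, 246, 18, 18], array([221.7, 254.3]))
diff (np.int32(40), [47, 295, 7, 8], array([ 50.3, 298.5]))
diff (np.int32(409), [16, 296, 49, 23], array([ 40.8, 306. ]))
diff (np.int32(34), [102, 317, 7, 6], array([105. , 319.1]))
diff (np.int32(63), [0, 331, 3, 23], array([  0.9, 342. ]))
diff (np.int32(30), [347, 356, 10, 4], array([351.5, 357.4]))
diff (np.int32(196), [345, 360, 27, 14], array([357. , 366.6]))
diff (np.int32(287), [302, 375, 16, 25], array([309.5, 389. ]))
diff (np.int32(126), [327, 390, 34, 10], array([343.3, 393.3]))
```

The front blob's box matches the start picture ([288,165,105,15]), so the drawer is shut. The jar is on the yellow mat, and the beaker, bottle and cabinet-top items show no change. Handing in.

```bash
python3 -c '
from rig import job
print(job.hand_in())'
```

```text
the job is handed in; nothing more can be done
None
```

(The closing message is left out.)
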